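Feed two toggles from the rotary drum

ROBOT

A 6-joint arm with a two-finger parallel gripper is mounted at the origin on a cart in front of the work surface, level with it; the furniture and walls round the work are solid. World frame = base frame: x ahead of the robot, y to its left, z up, the work surface at z = 0. Lengths are in m, angles in rad, forces in N, time in s.
With the tool pointing down it reaches from about 0.375 to 0.975 m from the base axis. Payload 3.8 kg.
Tool frame: the origin (TCP) lies at the very end of the fingers, on their centre line; the grasp point (between the pads) lies bot.grasp_offset behind it (bot.grasp_offset is the distance from the TCP to the grasp point, in m); y points along the fingers, x is the direction in which the jaws open and shut, and the axes are right-handed (so a half turn about y gives the same grasp; the last joint's range is limited). The gripper opens to 85 mm and grips with 20 to 120 N. Pads are 22 mm wide; open, the fingers measure 114 mm over their backs; the gripper's body (76 mm by 85 mm) begins 54 mm behind the grasp point. The pads swing forward as they close: fully open they stand 13 mm farther back than shut.
Start: joints at [-1.374, 0.264, 1.604, -0, 1.274, -0.037], TCP at [0.156, -0.657, 0.197] pointing down, gripper open.
Joint ranges: [-2.63, 2.63], [-0.94, 2.18], [0.31, 2.57], [-1.31, 4.45], [0, 2.66], [-2.55, 2.55]. Speed limits (rad/s): [2.57, 2.57, 3.14, 3.14, 3.14, 3.14].

INTERFACE

Orientations are given as a rotation vector (axis times angle).
In Python, from workcell import sensors, read_camera, job, bot gives the robot as it stands.
- The arm moves only by the tool arm_command, never from a script. Its argument "deltas" is a list of rows, each a list of 4 numbers: the shift along the tool's x, y, z in m, then the turn about the tool's y in rad. A call has 1 to 20 rows; each row shifts and turns the commanded pose from where the row before left it, along the tool's axes as they then stand; what a row does not reach is not made up. A row lasts 1/8 s, in which the tool goes at most 62.5 mm and 10.7 degrees, less where a joint would pass 70% of its speed; a pose out of reach is approached as far as the arm can. A call is refused whole if a number of a shift passes 0.0625 or a number of a turn 0.188, either way. A call with a gripper value outside its range is refused whole. "fingers" is the finger opening in m, from 0 to 0.0854, set as the call begins (left out, the last holds). The fingers move at their own pace and stop on an object; "newtons" is the grip in N (left out, the last holds). Time passes only in rows, so rows that do not move let the fingers close. It gives the time, the measured TCP pose, the force and the opening at its end, in the units of the state.
- sensors.read_state(): the state, without advancing time (a new reading comes with each control period).
- read_camera(name): name is "scene" or "top" or "wrist"; returns a dict with "color" (400x640x3 uint8, red, green, blue), "vfov" (degrees; the focal length in pixels is half the picture's height over the tangent of half this angle, whatever the lens; pixels are square), "cx", "cy" (the principal point, pixels), "R" (3x3) and "t" (3): a world point X has camera coordinates R X + t; the wrist camera has in their place "T_tool_cam" (4x4, takes a point from camera to tool coordinates, whose origin is the TCP and whose axes are the tool frame's). Camera axes: x right, y down, z forward; pixel columns grow to the right and rows downward; lengths in m; the calibration is good to about 2 mm. A picture is of the moment at which its call begins: read the wrist's pose just before it. There is no depth.
- job.finish_job(): hands the job in, once; it reports no verdict.
The state is a dict: "time": time; "q": joint angles; "joint_vel": joint speeds; "joint_torque": joint torques, N m; "tool_pos": TCP position; "tcp_rot": TCP orientation; "wrist_force": force on the tool from outside, world axes, zero at the start; "torque": the same for the moment, N m; "width": opening from 0.0 (shut) to 1.0 (fully open).
Only numpy, scipy, OpenCV 4.12 (cv2) and the standard library are available. Lean on these libraries where they do the work, as an engineer would, in place of code of your own. Each camera call takes 0.05 s, during which the arm holds its last target.

TASK

A new clay-cutting wire needs two wooden toggles from the rotary feeder. Push the catch tray between its two guide rails, away from you until it is fully home against the end stop, and swing the latch right across in front of it; then slowly crank the drum, with its top moving towards the tray side, until two toggles have dropped into the tray one at a time, the first lying still before the second drops. Leave the other toggles in the drum, do not touch any toggle with the gripper, and leave the tray latched and the things standing around where they are.

Things in the scene. Friction and masses are not known exactly. Their poses are not given: they have to be found in the camera images.
- feeder: rotary feeder, fixed. Origin on the bench under mid drum; x points away from the robot along drum axis and rails, y left from drum to tray, z up. In its frame, mm: housing x -48..48, y -66..66, top z 184; chute on the left down to y 110, z 58 (x -40..40); two rails 16 high, x -105..65, inner faces y 95 and 191; end stop face x 55; latch pivot on the outer rail at x -64, y 199
- drum_axis (a point): centre of the drum on its axis, 118 mm above the bench; axes as the feeder's
- drum (a joint): drum angle, rad; grows as the top turns towards the tray (anticlockwise seen from the robot). Limits -0.35 and 6.2, starts -0.06 to 0.06; stiff (0.15 N m), stays where left. Six pockets 1.05 rad apart; a toggle rolls out as the vane under it tilts just below level, so toggles drop at about 0.65-0.85, 1.7-1.9, 2.75-2.95
- crank_handle (a point): mid-line of the crank's round wooden handle, 33 mm from its end, 16 mm thick, parallel to the drum axis, feeder x -125..-59 mm (this point -92), 72 mm from the axis. At drum angle q in the feeder frame y = 72 cos(1.745 - q), z = 118 + 72 sin(1.745 - q) mm: starts near the top, goes left and down. Shut fingers can push it from the right, then from above
- tray: loose open sheet-metal catch tray, 110 long (x) x 90 wide (y) x 40 mm high, wall 4 mm, about 0.25 kg; origin at the centre of its underside. It starts between the rails (3 mm play each side), 45 to 90 mm short of home, on the robot's side. Fully home its far wall touches the end stop and its origin is at feeder x 0, y 143 mm
- latch (a joint): turn latch angle, rad, about its vertical pivot. 0: bar lies along the outer rail pointing to the robot; negative: splayed outward, left (starts -0.5 to -0.05); 1.57: shut, bar across in front of the home tray, 4 mm clear of it. Friction 0.05 N m, stays where left; limits -0.6, 1.57. Bar 10 mm wide, z 19.5-29.5 mm, reaches 75 mm from the pivot
- latch_knob (a point): centre of the black ball (18 mm) on the latch's upright pin (12 mm thick, z 29 to 65 mm), 62 mm from the pivot, 67 mm above the bench. At latch angle u in the feeder frame x = -64 - 62 cos u, y = 199 - 62 sin u mm. Push it from outside along its arc
- toggle_a: loose wooden toggle, a plain rod 17 mm in diameter and 60 mm long, 20 g. Its origin lies 8.5 mm off the rod's axis, at mid length. It lies along the drum's axis in a pocket, free to roll there. First to drop
- toggle_b: loose wooden toggle, a plain rod 17 mm in diameter and 60 mm long, 20 g. Its origin lies 8.5 mm off the rod's axis, at mid length. It lies along the drum's axis in a pocket, free to roll there. Second to drop
- toggle_c: loose wooden toggle, a plain rod 17 mm in diameter and 60 mm long, 20 g. Its origin lies 8.5 mm off the rod's axis, at mid length. It lies along the drum's axis in a pocket, free to roll there. Third in turn: must stay in the drum
- toggle_d: loose wooden toggle, a plain rod 17 mm in diameter and 60 mm long, 20 g. Its origin lies 8.5 mm off the rod's axis, at mid length. It lies along the drum's axis in a pocket, free to roll there. Fourth in turn: must stay in the drum
- wedge: bystander: hardwood wedge 32x85x26 mm lying to the right of the drum, origin at the centre of its underside
- brush: bystander: flat brush 42x219x14 mm lying left of the outer rail, origin at the centre of its underside
- jug: bystander: plastic jug with a handle, 76x119x118 mm, left of the feeder, origin at its underside
- mallet: bystander: rubber mallet 95x265x60 mm lying at the right, origin at mid length on its underside
- plaster_block: bystander: white plaster block with a flower relief, 50x62x26 mm, on the bench in front of the drum at the right, origin at the centre of its underside
Mind the look-alikes: they are no part of the job. Several things have the shape of the tray; the one meant has the colours described above.

How it is judged:
By the outcome, as a careful person would: the job done as asked, in the order asked, and still so for the second after the job is handed in, with the robot touching nothing.
It also fails if it takes over 72 s, if anything falls off the work surface, if the arm or the gripper's body presses on something with over 40 N, if the wrist force passes 120 N, or if a joint passes its speed limit or range.

## Working session

There is one attempt and no reset: what is moved stays moved. The work goes in short steps, Python scripts to look and compute and a tool call to move; the robot and the scene stay as the last step left them, time stands still between calls to the robot, and variables do not carry over. Pictures are saved under pics/ and viewed, and the job is handed in when it is done.

Besides the shell and the picture viewer there is one more tool, called after "Emit:" as a command line: name --pt "numbers of a row" for each row, then --argument value for the rest. arm_command: Moves the arm, as the interface text tells. Its arguments: {"type":"object","properties":{"deltas":{"type":"array"},"fingers":{"type":"number"},"newtons":{"type":"number"}},"required":["deltas"]}

```bash
ls; mkdir -p pics
python3 - <<'E'
from workcell import sensors, read_camera, job, bot
import cv2,numpy as np,pickle
s=sensors.read_state(); print(s); print(bot.grasp_offset)
for n in ("scene","top","wrist"):
    c=read_camera(n); pickle.dump(c,open(f"{n}0.pkl","wb"))
    cv2.imwrite(f"pics/{n}0.png",c["color"][:,:,::-1])
    print(n,{k:v for k,v in c.items() if k!="color"})
E
```

```text
pics
{'time': 0.0, 'q': array([-1.37388007e+00,  2.64826735e-01,  1.60537366e+00,  5.47143468e-06,
        1.27371548e+00, -3.69016174e-02]), 'joint_vel': array([-0.00026537, -0.00021697, -0.0008677 ,  0.00122292, -0.00063978,
        0.0004055 ]), 'joint_torque': array([-2.01853843e-03, -5.15107334e+01, -3.67309642e+01, -2.52966438e-04,
        1.30410024e-02, -5.08380911e-07]), 'tool_pos': array([ 0.15623198, -0.6558307 ,  0.19561274]), 'tcp_rot': array([-1.30921111,  1.03648405, -1.03353598]), 'wrist_force': array([ 0.00164119,  0.20718071, -0.12416051]), 'torque': array([ 0.01232264,  0.05555333, -0.01897585]), 'width': 0.9971858067988474}
0.0187
scene {'vfov': 52.67092950225805, 'cx': 324.27265681491974, 'cy': 201.99970225136627, 'R': array([[-0.6761853 , -0.73667774, -0.00890816],
       [-0.52563695,  0.49087592, -0.6947997 ],
       [ 0.51621627, -0.46513089, -0.71914812]]), 't': array([0.40120581, 0.41040207, 1.25106671])}
top {'vfov': 56.24917797253653, 'cx': 325.25831636640834, 'cy': 199.30927185835927, 'R': array([[ 0.04828437, -0.998833  , -0.00111741],
       [-0.97697008, -0.04699465, -0.20813689],
       [ 0.20784148,  0.01114143, -0.97809907]]), 't': array([0.00242006, 0.61692226, 1.19318949])}
wrist {'vfov': 65.24700079362546, 'cx': 317.54732431551827, 'cy': 193.21466708505125, 'T_tool_cam': array([[ 9.99998565e-01, -8.29495996e-05,  1.69211894e-03,
        -1.74689730e-04],
       [-1.65514664e-03, -2.60923243e-01,  9.65358131e-01,
        -1.76595810e-01],
       [ 3.61437092e-04, -9.65359547e-01, -2.60923006e-01,
         6.58976027e-02],
       [ 0.00000000e+00,  0.00000000e+00,  0.00000000e+00,
         1.00000000e+00]])}
```

View pics/scene0.png

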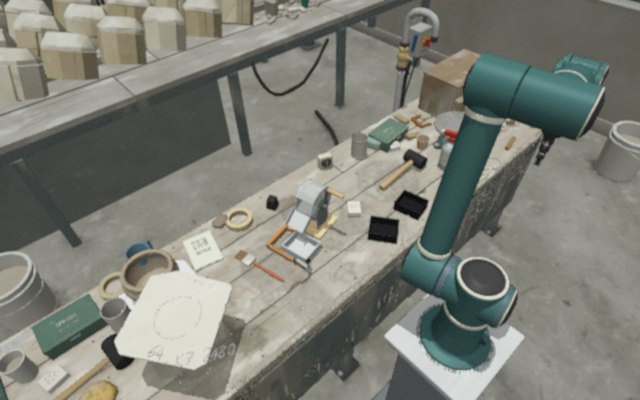

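View pics/top0.png

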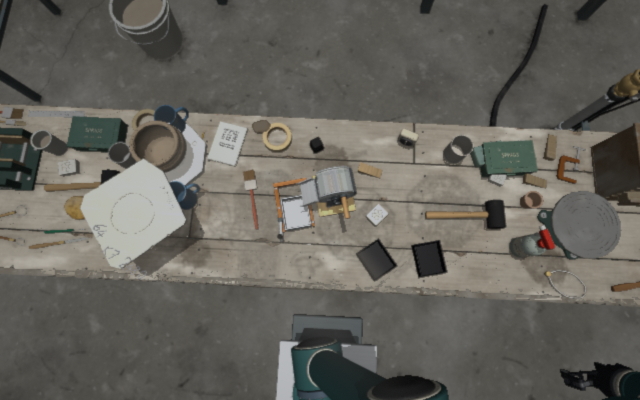

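The feeder sits at about (325,190) in the top picture, with the sheet-metal tray at (297,212) between orange rails. The two dark trays at (377,259) and (429,258) are look-alikes. I'll enlarge to confirm and measure.

Run:
```python
import cv2
t=cv2.imread("pics/top0.png"); s=cv2.imread("pics/scene0.png")
a=t[155:255,230:390]; cv2.imwrite("pics/topc.png",cv2.resize(a,None,fx=5,fy=5,interpolation=cv2.INTER_CUBIC))
a=s[170:290,230:390]; cv2.imwrite("pics/scenec.png",cv2.resize(a,None,fx=5,fy=5,interpolation=cv2.INTER_CUBIC))
```

```text
(no output)
```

View pics/topc.png

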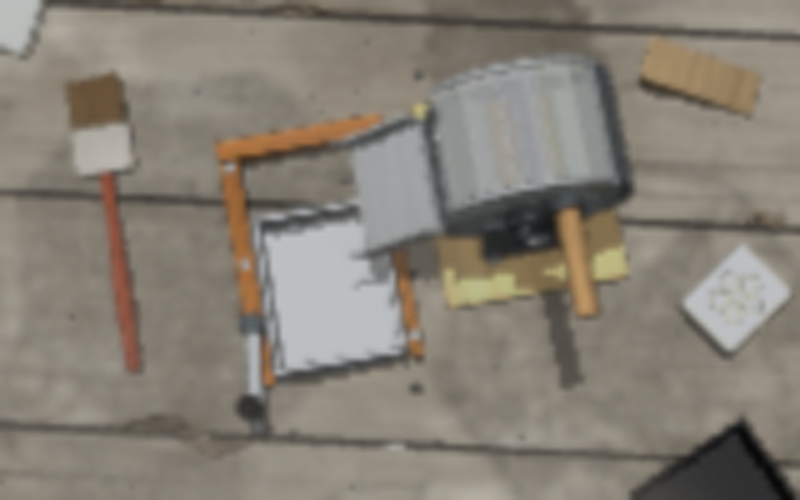

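View pics/scenec.png

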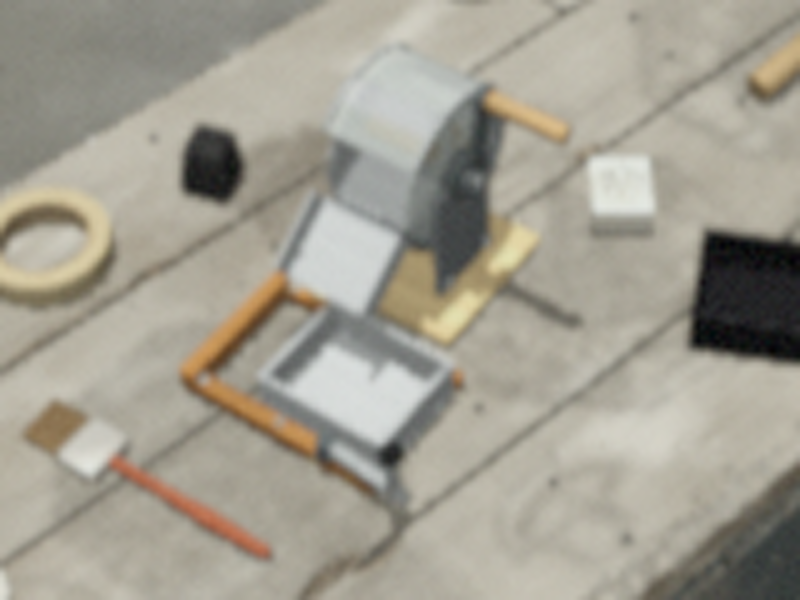

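View pics/wrist0.png

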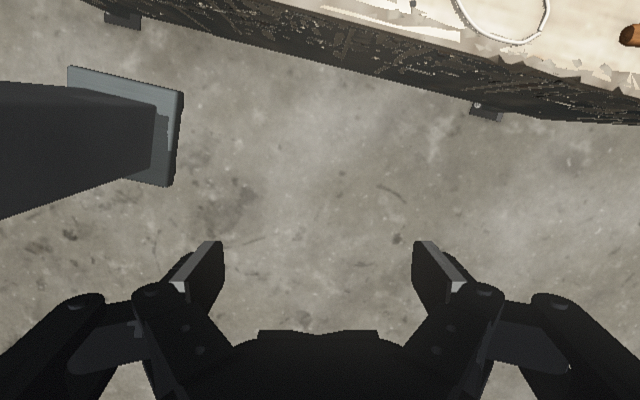

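```bash
cat > h.py <<'E'
import numpy as np,cv2,pickle
def K(c): 
    f=200/np.tan(np.radians(c["vfov"])/2); return f
def proj(c,X):
    X=np.atleast_2d(X); p=X@c["R"].T+c["t"]; f=K(c); return np.c_[f*p[:,0]/p[:,2]+c["cx"],f*p[:,1]/p[:,2]+c["cy"]]
def F2W(P,X):
    X=np.atleast_2d(X).astype(float); c,s=np.cos(P[2]),np.sin(P[2]); return np.c_[P[0]+c*X[:,0]-s*X[:,1],P[1]+s*X[:,0]+c*X[:,1],X[:,2]]
def hand(q,x=-.092): return [x,.072*np.cos(1.745-q),.118+.072*np.sin(1.745-q)]
def knob(u): return [-.064-.062*np.cos(u),.199-.062*np.sin(u),.067]
E
cat > fit.py <<'E'
from h import *
from scipy.optimize import least_squares
T=pickle.load(open("top0.pkl","rb"));S=pickle.load(open("scene0.pkl","rb"))
mt=lambda x,y:(230+x/5-.4,155+y/5-.4); ms=lambda x,y:(230+x/5-.4,170+y/5-.4)
def pts(p):
    q,u,d=p[3:6]
    L=[(T,[.065,.207,.016],mt(217,147)),(T,[-.105,.191,.016],mt(273,383)),(T,[-.105,.095,.016],mt(409,358)),
     (T,[.040,.110,.058],mt(352,150)),(T,[-.040,.110,.058],mt(370,255)),(T,hand(q,-.125),mt(587,315)),(T,hand(q,-.059),mt(568,210)),(T,knob(u),mt(250,406)),
     (S,[.065,.207,.016],ms(183,375)),(S,[.040,.110,.058],ms(282,272)),(S,[-.040,.110,.058],ms(364,312)),(S,hand(q,-.125),ms(565,132)),(S,hand(q,-.059),ms(488,97)),(S,knob(u),ms(391,453)),
     (S,[-.055+d,.143+.045,.04],ms(383,452)),(S,[-.055+d,.143-.045,.04],ms(463,368)),(S,[.055+d,.143-.045,.04],ms(328,305)),(S,[.055+d,.143+.045,.04],ms(258,377)),
     (T,[-.055+d,.143+.045,.04],mt(275,378)),(T,[-.055+d,.143-.045,.04],mt(407,352)),(T,[.055+d,.143+.045,.04],mt(256,218))]
    return L
def res(p):
    return np.concatenate([proj(c,F2W(p,X))[0]-m for c,X,m in pts(p)])
r=least_squares(res,[.6,0,0.1,0,-.2,-.06],loss="soft_l1",f_scale=.7)
print(r.x); print(np.round(r.fun.reshape(-1,2),1)) if 0 else print(np.round(res(r.x).reshape(-1,2),1))
np.save("P.npy",r.x)
print(F2W(r.x,[[0,0,0],knob(r.x[4]),hand(r.x[3]),[r.x[5]-.055,.143,0],[r.x[5],.143,0]]))
E
python3 fit.py
```

```text
[ 0.65440033  0.00593406  0.22992769 -0.04106365 -0.08703242 -0.05190189]
[[-0.9  0.6]
 [ 0.1 -0.2]
 [ 0.4 -0.2]
 [-0.4 -1.1]
 [ 0.   0.6]
 [ 0.2  0.3]
 [-0.2  0.1]
 [-0.   0.2]
 [-0.8 -0.1]
 [ 0.2 -0.7]
 [ 1.2  0.5]
 [ 0.2  0.1]
 [-0.1 -0.3]
 [-0.5 -0.7]
 [-0.2 -1.5]
 [-1.5 -1.6]
 [ 1.2 -2. ]
 [ 0.1 -0.5]
 [-0.1  0.3]
 [-0.2  0.7]
 [-1.4  0.9]]
[[ 0.65440033  0.00593406  0.        ]
 [ 0.48536303  0.17628151  0.067     ]
 [ 0.56832668 -0.03000846  0.18833819]
 [ 0.51772107  0.12080701  0.        ]
 [ 0.57127363  0.1333419   0.        ]]
```

```bash
cat >> h.py <<'E'
from scipy.spatial.transform import Rotation as Ro
P=np.load("P.npy") if __import__("os").path.exists("P.npy") else None
def yaw(s):
    R=Ro.from_rotvec(s["tcp_rot"]).as_matrix(); return np.arctan2(R[1,0],R[0,0]),R
def st():
    from workcell import sensors
    s=sensors.read_state(); y,R=yaw(s)
    c,n=np.cos(P[2]),np.sin(P[2]); d=s["tool_pos"]-[P[0],P[1],0]
    print("t %.2f"%s["time"],"tcp",np.round(s["tool_pos"],4),"feeder",np.round([c*d[0]+n*d[1],-n*d[0]+c*d[1],d[2]],4),"yaw-P %.3f"%(y-P[2]),"F",np.round(s["wrist_force"],1),"w %.2f"%s["width"],"q",np.round(s["q"],2))
    return s
def rows(pts,s,yaws=None,feeder=True):
    "waypoint list -> tool frame total shifts between consecutive points"
    y,R=yaw(s); p=s["tool_pos"]
    for i,X in enumerate(pts):
        W=F2W(P,X)[0] if feeder else np.array(X)
        d=W-p; c,n=np.cos(y),np.sin(y)
        dt=[c*d[0]+n*d[1],-d[2],-n*d[0]+c*d[1]]
        t=0
        if yaws is not None and yaws[i] is not None: t=-((yaws[i]+P[2])-y); 
        print(i,"tool xyz",np.round(dt,4),"turn %.3f"%t)
        y-=t; p=W
E
python3 - <<'E'
from h import *
s=st(); print(yaw(s))
E
```

```text
t 0.15 tcp [ 0.1562 -0.656   0.1959] feeder [-0.6359 -0.531   0.1959] yaw-P -1.567 F [ 0.5  1.1 -0.4] w 1.00 q [-1.37  0.26  1.61 -0.    1.27 -0.04]
(np.float64(-1.3369708200550232), array([[ 2.31700236e-01, -3.64348814e-04,  9.72787165e-01],
       [-9.72785558e-01,  1.76908256e-03,  2.31700516e-01],
       [-1.80536062e-03, -9.99998369e-01,  5.54635827e-05]]))
```

The pale sheet-metal tray at top (297,212) lies inside the orange rails with the latch beside it. The black trays are outside the rails, so it is the one. The tool axes already line up with the feeder (tool z = feeder x, tool x = −feeder y), so I'm moving to a spot in front of it.

Emit:
arm_command --pt "-0.02 -0.015 0.02 0" --pt "-0.04 -0.015 0.045 0" --pt "-0.04 -0.015 0.045 0" --pt "-0.04 -0.015 0.045 0" --pt "-0.04 0 0.045 0" --pt "-0.04 0 0.045 0" --pt "-0.04 0 0.045 0" --pt "-0.04 0 0.045 0" --pt "-0.044 0 0.03 0" --pt "-0.044 0 0.02 0" --pt "-0.044 0 0.02 0" --pt "-0.044 0 0.015 0" --pt "-0.044 0 0.015 0" --pt "-0.044 0 0.015 0" --pt "-0.044 0 0.015 0" --pt "-0.044 0 0.01 0" --pt "-0.02 0 0.01 0" --pt "0 0 0 0" --pt "0 0 0 0" --fingers 0 --newtons 30

```text
time: 2.52
tool_pos: [0.4722, 0.1089, 0.2567]
tcp_rot: [-1.312, 1.035, -1.035]
wrist_force: [-0.1, -0.2, -0.5]
width: -0.001
```

Run:
```python
from h import *
from workcell import read_camera
s=st(); rows([[-.150,.143,.25],[-.150,.143,.02]],s)
c=read_camera("wrist"); pickle.dump((s,c),open("w1.pkl","wb")); cv2.imwrite("pics/w1.png",c["color"][:,:,::-1])
```

```text
t 2.52 tcp [0.4722 0.1089 0.2567] feeder [-0.1539  0.1418  0.2567] yaw-P -1.567 F [-0.1 -0.2 -0.5] w -0.00 q [ 0.18 -0.14  1.92 -0.    1.36  1.51]
0 tool xyz [-0.0012  0.0067  0.0039] turn 0.000
1 tool xyz [0.   0.23 0.  ] turn 0.000
```

View pics/w1.png

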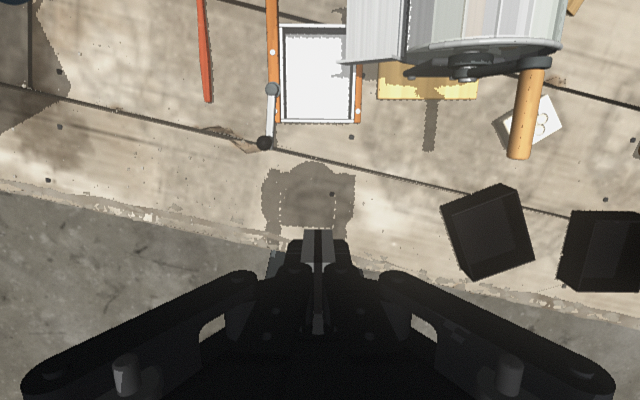

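Run:
```python
from h import *
s,c=pickle.load(open("w1.pkl","rb"))
y,R=yaw(s); T=c["T_tool_cam"]
Rc=(R@T[:3,:3]); tc=R@T[:3,3]+s["tool_pos"]
c["R"]=Rc.T; c["t"]=-Rc.T@tc
q,u,d=P[3:6]
for n,X in dict(knob=knob(u),pivot=[-.064,.199,.03],nl=[-.055+d,.188,.04],nr=[-.055+d,.098,.04],fl=[.055+d,.188,.04],hend=hand(q,-.125),hbase=hand(q,-.059),lip=[-.04,.11,.058]).items(): print(n,np.round(proj(c,F2W(P,X))[0]))
a=c["color"][:,:,::-1][10:170,240:560]; cv2.imwrite("pics/w1c.png",cv2.resize(a,None,fx=2.5,fy=2.5,interpolation=cv2.INTER_CUBIC))
```

```text
knob [263. 142.]
pivot [271.  88.]
nl [280. 124.]
nr [353. 125.]
fl [277.  25.]
hend [516. 158.]
hbase [532.  69.]
lip [346.  64.]
```

View pics/w1c.png

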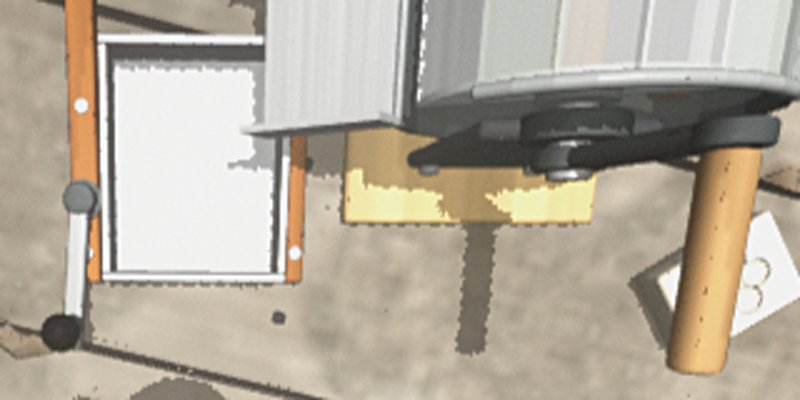

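The wrist view agrees with the fit to 1–2 px: knob at (265,143), tray near corners at (281,122) and (352,123), and handle end at (519,157). I'm lowering in front of the tray now.

Emit:
arm_command --pt "0.007 0.04 0.0 0" --pt "0 0.05 0 0" --pt "0 0.05 0 0" --pt "0 0.045 0 0" --pt "0 0.03 0 0" --pt "0 0.014 0 0" --pt "0 0 0.01 0" --pt "0 0 0.01 0"

```text
time: 3.58
tool_pos: [0.4962, 0.1075, 0.0297]
tcp_rot: [-1.308, 1.033, -1.037]
wrist_force: [0.3, 0.1, 0.6]
width: 0.002
```

Run:
```python
from h import *
s=st();
```

```text
t 3.58 tcp [0.4962 0.1075 0.0297] feeder [-0.1309  0.1349  0.0297] yaw-P -1.567 F [0.3 0.1 0.6] w 0.00 q [ 0.16  0.12  2.12 -0.    0.91  1.5 ]
```

Emit:
arm_command --pt "0 0.001 0.006 0" --pt "0 0.001 0.006 0" --pt "0 0 0.006 0" --pt "0 0 0.006 0" --pt "0 0 0.006 0" --pt "0 0 0.006 0" --pt "0 0 0.006 0" --pt "0 0 0.006 0" --pt "0 0 0.005 0" --pt "0 0 0.004 0" --pt "0 0 0.003 0" --pt "0 0 0 0"

```text
time: 5.08
tool_pos: [0.5521, 0.1212, 0.026]
tcp_rot: [-1.311, 1.035, -1.035]
wrist_force: [0.1, -0.9, -0.5]
width: 0.001
```

Run:
```python
from h import *
from workcell import read_camera
s=st()
c=read_camera("wrist"); pickle.dump((s,c),open("w2.pkl","wb")); cv2.imwrite("pics/w2.png",c["color"][:,:,::-1])
```

```text
t 5.08 tcp [0.5521 0.1212 0.026 ] feeder [-0.0733  0.1355  0.026 ] yaw-P -1.567 F [ 0.1 -0.9 -0.5] w 0.00 q [0.17 0.22 1.99 0.   0.92 1.51]
```

View pics/w2.png

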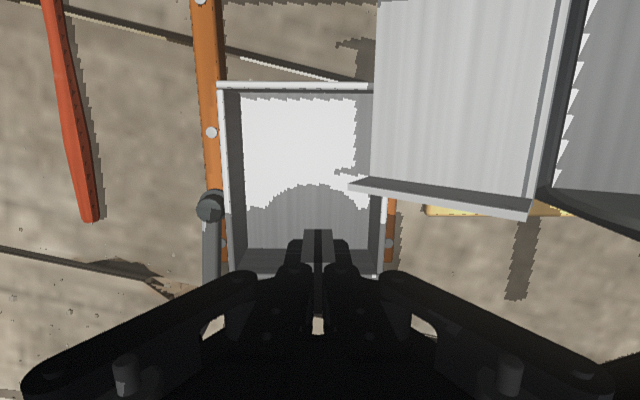

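Run:
```python
from h import *
s,c=pickle.load(open("w2.pkl","rb"))
y,R=yaw(s); T=c["T_tool_cam"]
Rc=(R@T[:3,:3]); tc=R@T[:3,3]+s["tool_pos"]
c["R"]=Rc.T; c["t"]=-Rc.T@tc
for d in (P[5],-.02,-.007,0):
  print(d,[np.round(proj(c,F2W(P,X))[0]) for X in ([-.055+d,.188,.04],[-.055+d,.098,.04],[.055+d,.188,.04],[.055+d,.098,.04])])
print([np.round(proj(c,F2W(P,X))[0]) for X in ([-.064,.199,.03],[.055,.191,.016])])
for y_ in (0,-.02,-.04): print([np.round(proj(c,(R@np.array([a,y_,z])+s["tool_pos"]))[0]) for a in(-.01,.01) for z in (-.011,.011)])
from workcell import read_camera
for n,b in (("top",(155,255,230,390)),("scene",(170,290,230,390))):
    k=read_camera(n); a=k["color"][b[0]:b[1],b[2]:b[3],::-1]; cv2.imwrite(f"pics/{n}2.png",cv2.resize(a,None,fx=5,fy=5,interpolation=cv2.INTER_CUBIC))
```

```text
-0.05190189364255176 [array([227., 285.]), array([381., 285.]), array([212.,  86.]), array([394.,  87.])]
-0.02 [array([223., 234.]), array([384., 234.]), array([206.,  14.]), array([399.,  15.])]
-0.007 [array([222., 212.]), array([386., 212.]), array([203., -18.]), array([401., -17.])]
0 [array([221., 199.]), array([387., 200.]), array([202., -36.]), array([402., -34.])]
[array([208., 209.]), array([212., -15.])]
[array([301., 239.]), array([300., 205.]), array([334., 239.]), array([334., 205.])]
[array([299., 254.]), array([298., 216.]), array([336., 254.]), array([336., 216.])]
[array([297., 273.]), array([296., 230.]), array([338., 273.]), array([339., 230.])]
```

View pics/scene2.png

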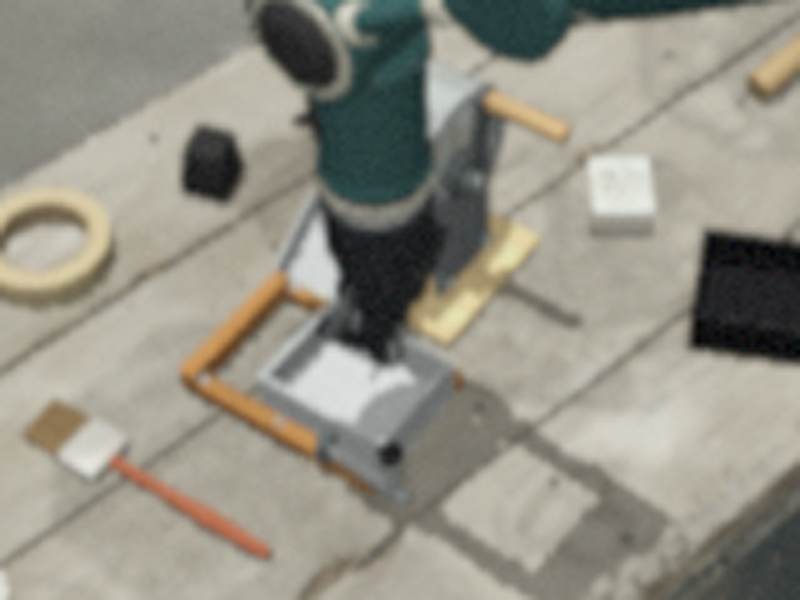

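View pics/top2.png

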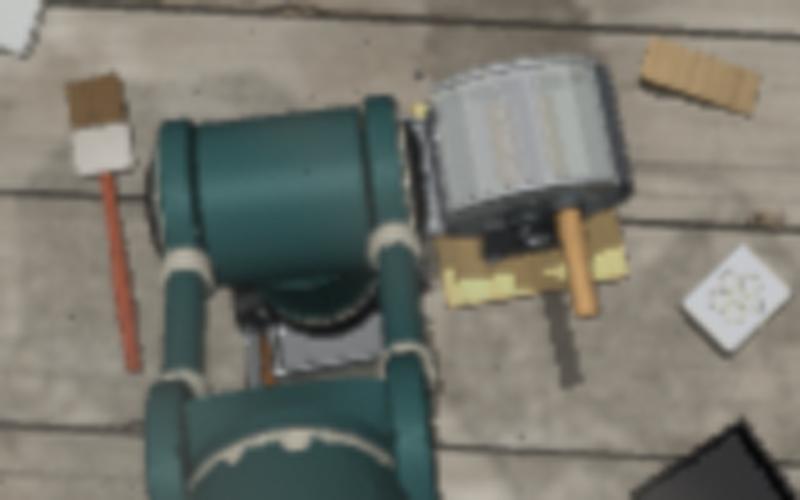

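Run:
```python
from h import *
S=pickle.load(open("scene0.pkl","rb"))
s=st()
for z in (.026,.05,.08): print(z,(proj(S,[s["tool_pos"]+[0,0,z-.026]])[0]-[230,170])*5)
d=P[5]
for X in ([-.055+d,.188,.04],[-.055+d,.098,.04],[.055+d,.098,.04],[.055+d,.188,.04],[-.055+d,.188,.0],[-.055+d,.098,.0]): print((proj(S,F2W(P,X))[0]-[230,170])*5)
from workcell import read_camera
k=read_camera("scene"); a=k["color"][215:275,265:345,::-1]; cv2.imwrite("pics/scene3.png",cv2.resize(a,None,fx=10,fy=10,interpolation=cv2.INTER_CUBIC))
a=S["color"][215:275,265:345,::-1]; cv2.imwrite("pics/scene3o.png",cv2.resize(a,None,fx=10,fy=10,interpolation=cv2.INTER_CUBIC))
```

```text
t 5.22 tcp [0.5517 0.1211 0.0259] feeder [-0.0737  0.1356  0.0259] yaw-P -1.567 F [ 0.7 -0.4 -0.6] w 0.00 q [0.17 0.22 1.99 0.   0.92 1.51]
0.026 [386.5519983  383.81161386]
0.05 [385.23882902 363.15222807]
0.08 [383.55254143 336.6227726 ]
[380.14034536 442.25224641]
[453.53164108 357.82990105]
[331.85459572 292.94257935]
[256.36453921 372.53132254]
[382.46826817 475.68589063]
[454.36023938 391.74191276]
```

View pics/scene3.png

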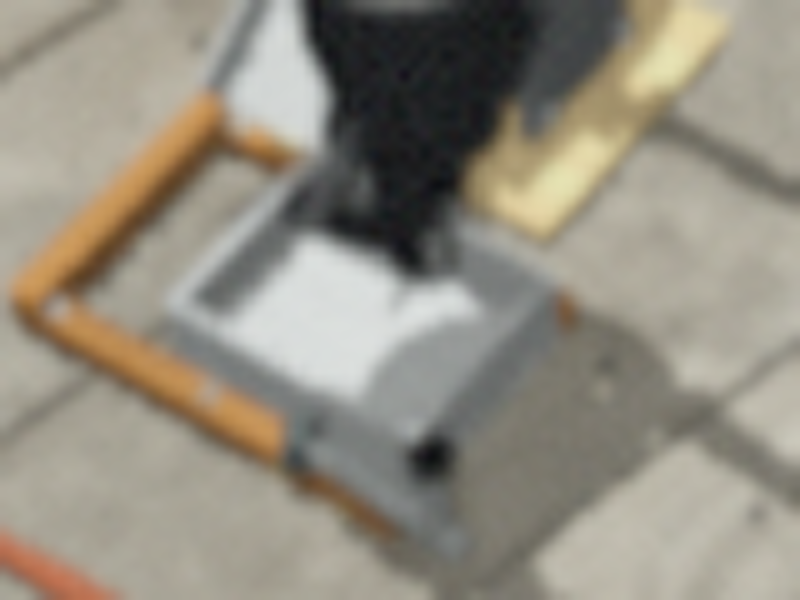

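View pics/scene3o.png

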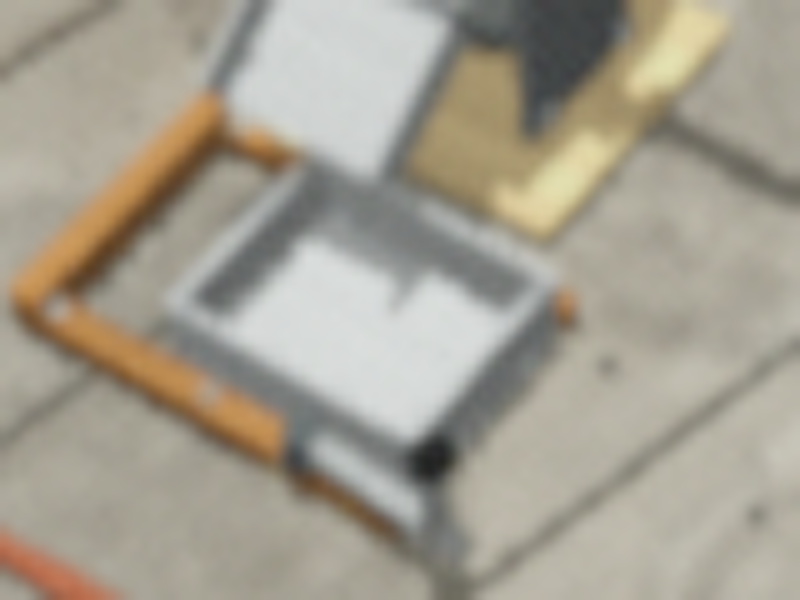

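The tray has not moved: its corners in the scene crop are unchanged, and the shut fingers are over or inside it, having passed the near wall without contact. So the real fingertip is higher than I assumed. I'll lift, back out, and touch the bench lightly to find the true tip height.

Emit:
arm_command --pt "0 -0.03 0 0" --pt "0 -0.03 0 0" --pt "0 0 -0.04 0" --pt "0 0 -0.04 0" --pt "0 0.025 0 0" --pt "0 0.025 0 0" --pt "0 0.01 0 0" --pt "0 0 0 0" --pt "0 0 0 0"

```text
time: 6.4
tool_pos: [0.4751, 0.1028, 0.0268]
tcp_rot: [-1.31, 1.034, -1.036]
wrist_force: [-0.3, 0.3, -0.1]
width: 0.004
```

Run:
```python
from h import *
from workcell import read_camera
s=st()
S=pickle.load(open("scene0.pkl","rb"))
print((proj(S,[s["tool_pos"]])[0]-[265,215])*10)
k=read_camera("scene"); a=k["color"][215:275,265:345,::-1]; cv2.imwrite("pics/scene4.png",cv2.resize(a,None,fx=10,fy=10,interpolation=cv2.INTER_CUBIC))
c=read_camera("wrist"); pickle.dump((s,c),open("w4.pkl","wb")); cv2.imwrite("pics/w4.png",c["color"][:,:,::-1])
```

```text
t 6.40 tcp [0.4751 0.1028 0.0268] feeder [-0.1525  0.1352  0.0268] yaw-P -1.567 F [-0.3  0.3 -0.1] w 0.00 q [0.16 0.08 2.16 0.   0.9  1.5 ]
[603.97719522 414.17374803]
```

View pics/scene4.png

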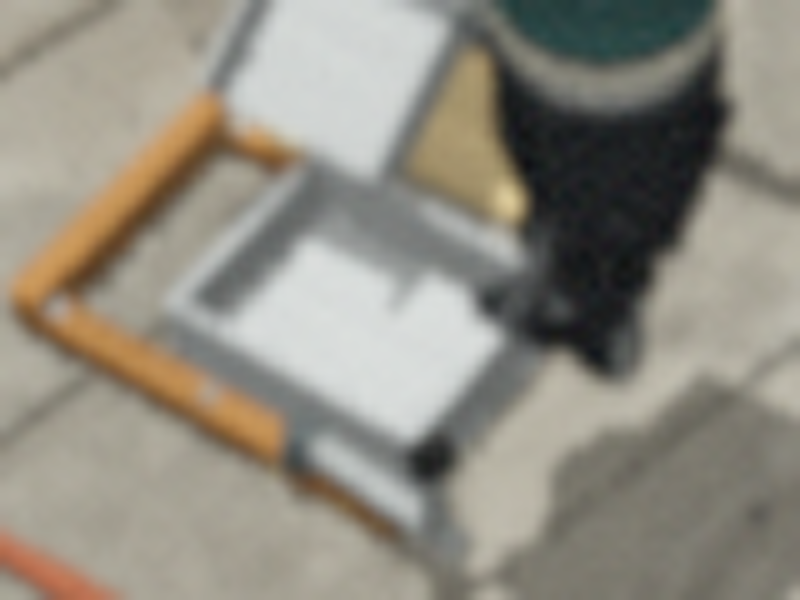

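View pics/w4.png

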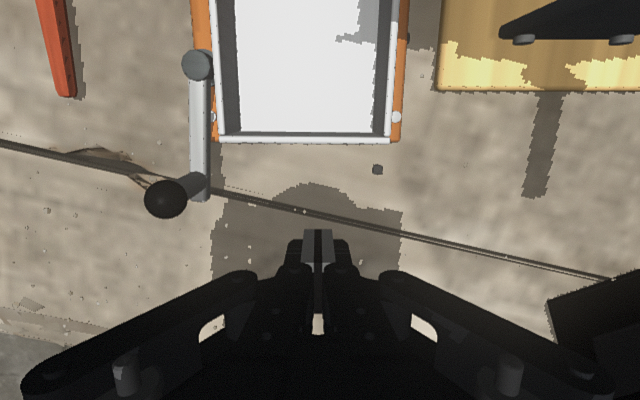

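Both views put the real tip about 20 mm above the reported TCP: in the scene crop I see it at (615,380), against a predicted (604,414). I'm going down in small steps with a force check.

Emit:
arm_command --pt "0 0.008 0 0" --pt "0 0.007 0 0" --pt "0 0.005 0 0" --pt "0 0 0 0"

```text
time: 7.0
tool_pos: [0.4733, 0.1025, 0.0051]
tcp_rot: [-1.312, 1.036, -1.034]
wrist_force: [-0.6, -0.3, -0.1]
width: -0.0
```

Run:
```python
from h import *
s=st()
```

```text
t 7.00 tcp [0.4733 0.1025 0.0051] feeder [-0.1543  0.1353  0.0051] yaw-P -1.567 F [-0.6 -0.3 -0.1] w -0.00 q [0.16 0.11 2.17 0.   0.86 1.5 ]
```

Emit:
arm_command --pt "0.01 0 0 0" --pt "0 0 0.01 0" --pt "0 0 0.012 0" --pt "0 0 0.008 0" --pt "0 0 0.006 0" --pt "0 0 0.006 0" --pt "0 0 0.006 0" --pt "0 0 0.006 0" --pt "0 0 0.005 0" --pt "0 0 0 0"

```text
time: 8.25
tool_pos: [0.5343, 0.1067, 0.0061]
tcp_rot: [-1.311, 1.035, -1.035]
wrist_force: [-0.2, -0.6, 0.1]
width: -0.002
```

Run:
```python
from h import *
from workcell import read_camera
s=st()
c=read_camera("wrist"); pickle.dump((s,c),open("w5.pkl","wb")); cv2.imwrite("pics/w5.png",c["color"][:,:,::-1])
```

```text
t 8.25 tcp [0.5343 0.1067 0.0061] feeder [-0.094   0.1255  0.0061] yaw-P -1.567 F [-0.2 -0.6  0.1] w -0.00 q [0.15 0.22 2.05 0.   0.88 1.49]
```

View pics/w5.png

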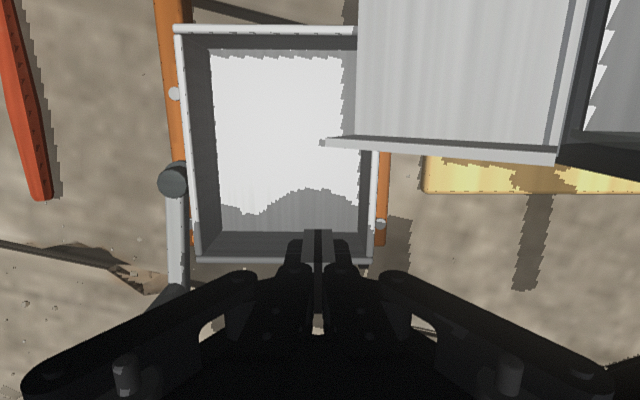

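Run:
```python
from h import *
from workcell import read_camera
s,c=pickle.load(open("w5.pkl","rb"))
y,R=yaw(s); T=c["T_tool_cam"]
Rc=(R@T[:3,:3]); tc=R@T[:3,3]+s["tool_pos"]
c["R"]=Rc.T; c["t"]=-Rc.T@tc
for d in (P[5],-.045,-.04,-.03):
  print(d,[np.round(proj(c,F2W(P,X))[0]) for X in ([-.055+d,.188,.04],[-.055+d,.098,.04],[.055+d,.188,.04],[.055+d,.098,.04])])
S=pickle.load(open("scene0.pkl","rb"))
print((proj(S,[s["tool_pos"]])[0]-[265,215])*10)
k=read_camera("scene"); a=k["color"][215:275,265:345,::-1]; cv2.imwrite("pics/scene5.png",cv2.resize(a,None,fx=10,fy=10,interpolation=cv2.INTER_CUBIC))
a=c["color"][200:300,230:400,::-1]; cv2.imwrite("pics/w5c.png",cv2.resize(a,None,fx=4.5,fy=4.5,interpolation=cv2.INTER_CUBIC))
```

```text
-0.05190189364255176 [array([194., 269.]), array([371., 270.]), array([167.,  30.]), array([385.,  31.])]
-0.045 [array([192., 257.]), array([372., 258.]), array([165.,  11.]), array([386.,  13.])]
-0.04 [array([191., 248.]), array([373., 248.]), array([164.,  -2.]), array([386.,  -1.])]
-0.03 [array([189., 229.]), array([374., 230.]), array([161., -31.]), array([388., -30.])]
[486.56055373 357.50091379]
```

View pics/scene5.png

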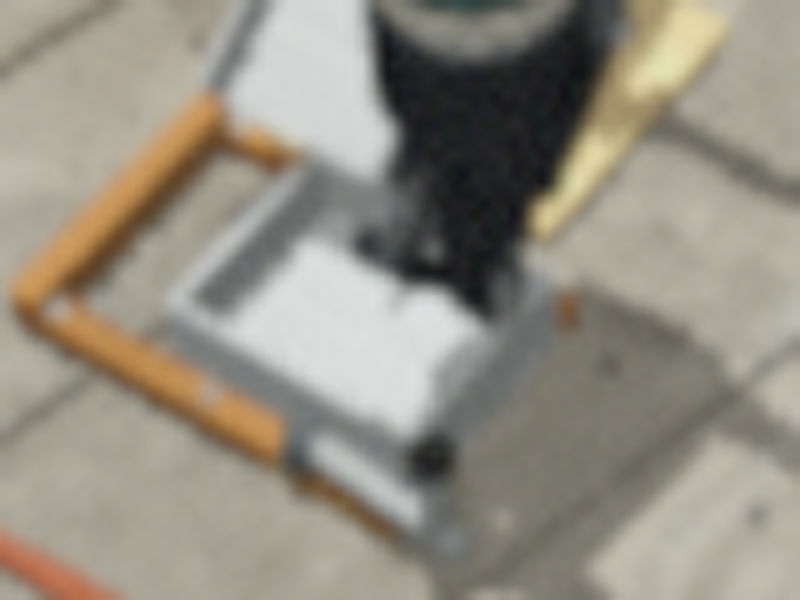

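View pics/w5c.png

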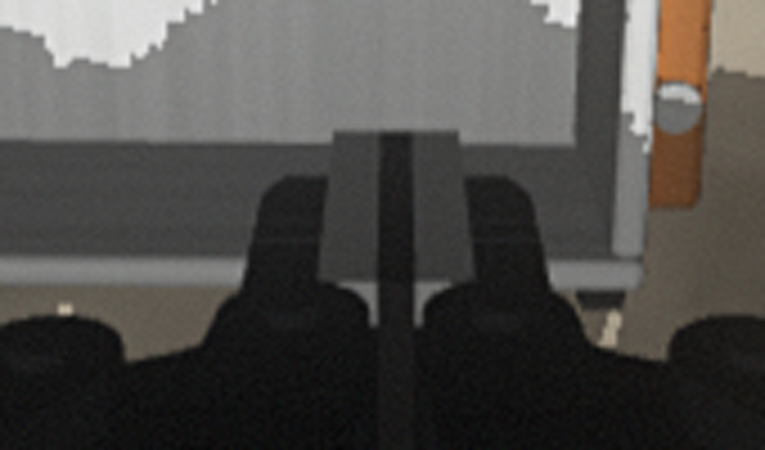

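Run:
```python
from h import *
s,c=pickle.load(open("w5.pkl","rb"))
y,R=yaw(s); T=c["T_tool_cam"]
Rc=(R@T[:3,:3]); tc=R@T[:3,3]+s["tool_pos"]
c["R"]=Rc.T; c["t"]=-Rc.T@tc
S=pickle.load(open("scene0.pkl","rb"))
def ray(c,p):
    f=K(c); v=c["R"].T@np.array([(p[0]-c["cx"])/f,(p[1]-c["cy"])/f,1]); return -c["R"].T@c["t"],v/np.linalg.norm(v)
def tri(rs):
    A=sum(np.eye(3)-np.outer(v,v) for o,v in rs); b=sum((np.eye(3)-np.outer(v,v))@o for o,v in rs); return np.linalg.solve(A,b)
def tof(W):
    cc,n=np.cos(P[2]),np.sin(P[2]); d=W-[P[0],P[1],0]; return np.round([cc*d[0]+n*d[1],-n*d[0]+cc*d[1],d[2]],4)
for pw,ps in (((318,229),(314,246.5)),((318,229),(314,245)),((318,229),(314,248))):
    X=tri([ray(c,pw),ray(S,ps)]); print(tof(X), "tool", np.round(R.T@(X-s["tool_pos"]),4))
o,v=ray(S,(314,246.5)); 
for z in (.02,.03,.04,.05): print(z,tof(o+v*(z-o[2])/v[2]))
print("wrist cam ray of tip")
o,v=ray(c,(318,229)); 
for z in (.006,.02,.03,.04,.05): print(z,tof(o+v*(z-o[2])/v[2]))
```

```text
[-0.092   0.1232  0.0258] tool [ 0.0022 -0.0197  0.002 ]
[-0.0903  0.1224  0.0317] tool [ 0.0031 -0.0257  0.0037]
[-0.0936  0.1241  0.0198] tool [ 0.0014 -0.0137  0.0004]
0.02 [-0.0903  0.1175  0.02  ]
0.03 [-0.095   0.1236  0.03  ]
0.04 [-0.0997  0.1298  0.04  ]
0.05 [-0.1044  0.136   0.05  ]
wrist cam ray of tip
0.006 [-0.0983  0.125   0.006 ]
0.02 [-0.0927  0.1251  0.02  ]
0.03 [-0.0887  0.1252  0.03  ]
0.04 [-0.0848  0.1252  0.04  ]
0.05 [-0.0808  0.1253  0.05  ]
```

```bash
cat >> h.py <<'E'
def wcam(s,c):
    y,R=yaw(s); T=c["T_tool_cam"]; Rc=(R@T[:3,:3]); tc=R@T[:3,3]+s["tool_pos"]; c["R"]=Rc.T; c["t"]=-Rc.T@tc; return c
def ray(c,p):
    f=K(c); v=c["R"].T@np.array([(p[0]-c["cx"])/f,(p[1]-c["cy"])/f,1]); return -c["R"].T@c["t"],v/np.linalg.norm(v)
def tri(rs):
    A=sum(np.eye(3)-np.outer(v,v) for o,v in rs); b=sum((np.eye(3)-np.outer(v,v))@o for o,v in rs); return np.linalg.solve(A,b)
def tof(W):
    cc,n=np.cos(P[2]),np.sin(P[2]); d=W-[P[0],P[1],0]; return np.round([cc*d[0]+n*d[1],-n*d[0]+cc*d[1],d[2]],4)
E
python3 - <<'E'
from h import *
S=pickle.load(open("scene0.pkl","rb"))
a=S["color"][220:280,270:350,::-1]; cv2.imwrite("pics/s0z.png",cv2.resize(a,None,fx=10,fy=10,interpolation=cv2.INTER_NEAREST))
for f,b in (("w4",(0,160,180,430)),("w5",(0,280,140,420))):
    s,c=pickle.load(open(f+".pkl","rb")); a=c["color"][b[0]:b[1],b[2]:b[3],::-1]; k=min(800/a.shape[1],600/a.shape[0]); k=int(k*10)/10; print(f,k); cv2.imwrite(f"pics/{f}z.png",cv2.resize(a,None,fx=k,fy=k,interpolation=cv2.INTER_CUBIC))
E
```

```text
w4 3.2
w5 2.1
```

View pics/w4z.png

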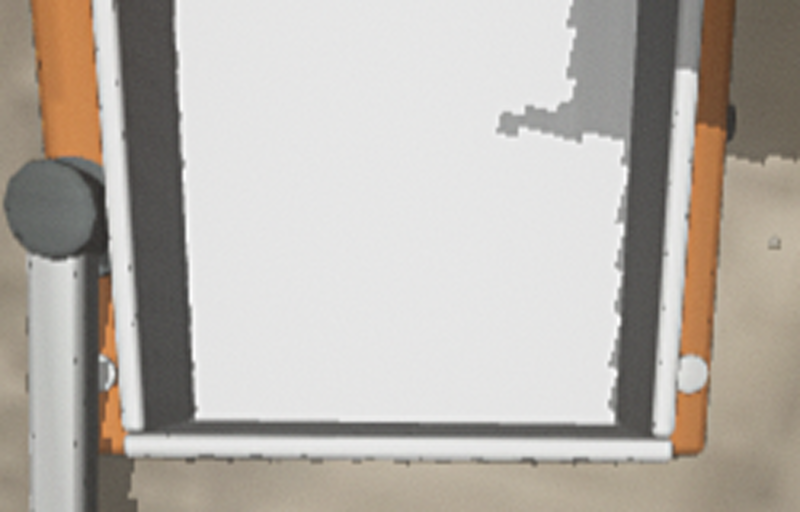

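View pics/w5z.png

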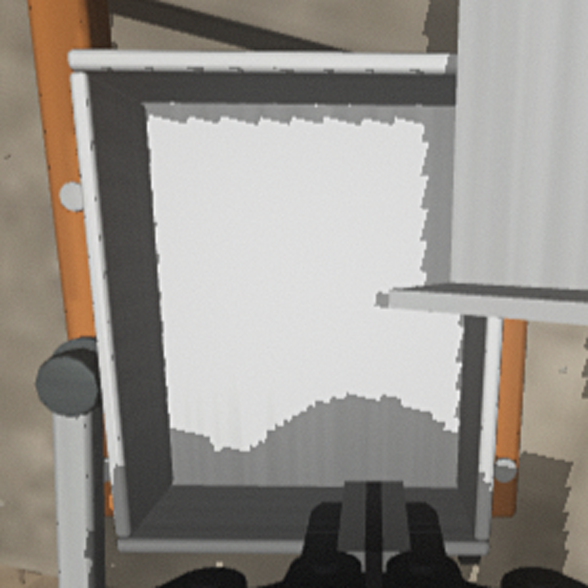

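Run:
```python
from h import *
s4,c4=pickle.load(open("w4.pkl","rb"));s5,c5=pickle.load(open("w5.pkl","rb")); wcam(s4,c4);wcam(s5,c5)
S=pickle.load(open("scene0.pkl","rb"))
for a,b in (((219,142.2),(196.2,262)),((390,142.5),(372,263))):
    X=tri([ray(c4,a),ray(c5,b)]); print(tof(X)); print(proj(c4,X)-a,proj(c5,X)-b,(proj(S,X)-[230,170])*5)
    for c,p in((c4,a),(c5,b)):
        o,v=ray(c,p); print([tof(o+v*(z-o[2])/v[2]) for z in (.02,.04)])
s,c=pickle.load(open("w1.pkl","rb")); wcam(s,c)
```

```text
[-0.1038  0.1871  0.038 ]
[[-0.14212289 -0.0316143 ]] [[0.14982429 0.01498877]] [[377.4003285  441.08757284]]
[array([-0.1056,  0.1926,  0.02  ]), array([-0.1036,  0.1864,  0.04  ])]
[array([-0.1132,  0.1948,  0.02  ]), array([-0.1027,  0.1863,  0.04  ])]
[-0.1035  0.0976  0.0391]
[[-0.30800635 -0.03387311]] [[0.31387479 0.05926104]] [[449.95340112 356.12431016]]
[array([-0.1054,  0.093 ,  0.02  ]), array([-0.1034,  0.0976,  0.04  ])]
[array([-0.1135,  0.094 ,  0.02  ]), array([-0.103 ,  0.0979,  0.04  ])]
```

The wrist-camera triangulation now agrees with itself. The tray wall is 40 mm high, with its near face at feeder x −0.1035. The real tip sits about 38 mm behind the reported TCP, so the fingers were passing just over the wall. I'll back out, go lower and push.

Emit:
arm_command --pt "0 -0.01 0 0" --pt "-0.005 0 -0.025 0" --pt "-0.006 0 -0.025 0" --pt "0 0.012 0 0" --pt "0 0.008 0 0" --pt "0 0.006 0 0" --pt "0 0.004 0 0" --pt "0 0.004 0 0" --pt "0 0 0 0"

```text
time: 9.48
tool_pos: [0.4825, 0.1056, -0.0184]
tcp_rot: [-1.311, 1.036, -1.035]
wrist_force: [-0.6, -0.1, -0.9]
width: 0.001
```

Run:
```python
from h import *
s=st()
```

```text
t 9.47 tcp [ 0.4825  0.1056 -0.0184] feeder [-0.1447  0.1363 -0.0184] yaw-P -1.567 F [-0.6 -0.1 -0.9] w 0.00 q [0.17 0.17 2.17 0.   0.81 1.5 ]
```

Reported z is −18 mm with no bench contact, which confirms the offset. Now the push.

Emit:
arm_command --pt "0 0 0.01 0" --pt "0 0 0.01 0" --pt "0 0 0.006 0" --pt "0 0 0.006 0" --pt "0 0 0.006 0" --pt "0 0 0.006 0" --pt "0 0 0.006 0" --pt "0 0 0.006 0" --pt "0 0 0.006 0" --pt "0 0 0.005 0" --pt "0 0 0.004 0" --pt "0 0 0 0"

```text
time: 10.98
tool_pos: [0.5527, 0.1224, -0.0177]
tcp_rot: [-1.31, 1.034, -1.036]
wrist_force: [0.9, -0.4, 0.4]
width: 0.002
```

Run:
```python
from h import *
from workcell import read_camera
s=st()
c=read_camera("wrist"); pickle.dump((s,c),open("w6.pkl","wb")); cv2.imwrite("pics/w6.png",c["color"][:,:,::-1])
```

```text
t 10.97 tcp [ 0.5527  0.1224 -0.0177] feeder [-0.0725  0.1365 -0.0177] yaw-P -1.567 F [ 0.9 -0.4  0.4] w 0.00 q [0.17 0.29 2.02 0.   0.84 1.51]
```

View pics/w6.png

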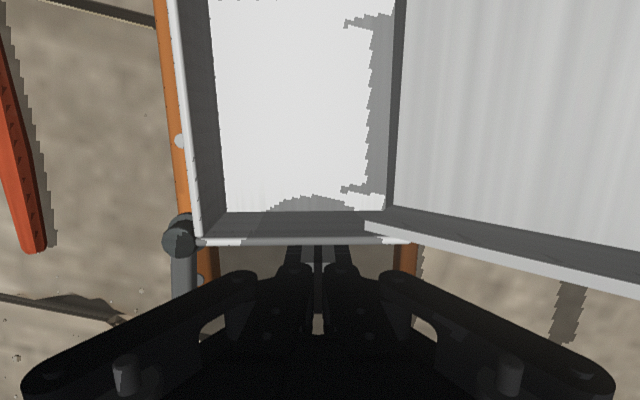

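The tray is now moving ahead of the fingers; its near wall is at row 240, with the fingers behind it. I'm finishing gently against the stop.

Emit:
arm_command --pt "0 0 0.002 0" --pt "0 0 0.002 0" --pt "0 0 0.002 0" --pt "0 0 0.001 0"

```text
time: 11.52
tool_pos: [0.5578, 0.1237, -0.0181]
tcp_rot: [-1.312, 1.036, -1.035]
wrist_force: [-5.9, -1.9, 5.9]
width: 0.002
```

Emit:
arm_command --pt "0 0 0.001 0" --pt "0 0 0.001 0" --pt "0 0 0.001 0"

```text
time: 11.9
tool_pos: [0.5575, 0.1237, -0.0186]
tcp_rot: [-1.317, 1.04, -1.032]
wrist_force: [-14.5, -3.4, 12.8]
width: 0.002
```

Run:
```python
from h import *
s=st()
```

```text
t 11.90 tcp [ 0.5575  0.1237 -0.0186] feeder [-0.0675  0.1368 -0.0186] yaw-P -1.567 F [-14.5  -3.4  12.8] w 0.00 q [ 0.17  0.3   2.   -0.    0.85  1.51]
```

The tray is home: it meets the stop at about 15 N, and finger position gives a near wall at x ≈ −56 mm against the expected −55. I'm backing off, lifting, and moving outside the latch knob.

Emit:
arm_command --pt "0 0 -0.01 0" --pt "0 0 -0.015 0" --pt "0 -0.03 0 0" --pt "0 -0.03 0 0" --pt "0 -0.03 0 0" --pt "-0.035 -0.01 -0.015 0" --pt "-0.04 0 -0.015 0" --pt "-0.032 0 -0.007 0" --pt "0 0 0 0"

```text
time: 13.02
tool_pos: [0.4754, 0.2157, 0.082]
tcp_rot: [-1.311, 1.033, -1.033]
wrist_force: [-0.5, 0.6, 0.1]
width: -0.003
```

Run:
```python
from h import *
from workcell import read_camera
s=st()
s4,c4=pickle.load(open("w4.pkl","rb")); wcam(s4,c4)
o,v=ray(c4,(165,198)); print("knob",tof(o+v*(.067-o[2])/v[2]))
o,v=ray(c4,(197,65)); print("pivot",tof(o+v*(.035-o[2])/v[2]))
c=read_camera("wrist"); pickle.dump((s,c),open("w7.pkl","wb")); cv2.imwrite("pics/w7.png",c["color"][:,:,::-1])
```

```text
t 13.03 tcp [0.4754 0.2157 0.082 ] feeder [-0.1265  0.245   0.082 ] yaw-P -1.564 F [-0.5  0.6  0.1] w -0.00 q [0.38 0.08 2.05 0.   1.02 1.71]
knob [-0.1261  0.2045  0.067 ]
pivot [-0.0656  0.196   0.035 ]
```

View pics/w7.png

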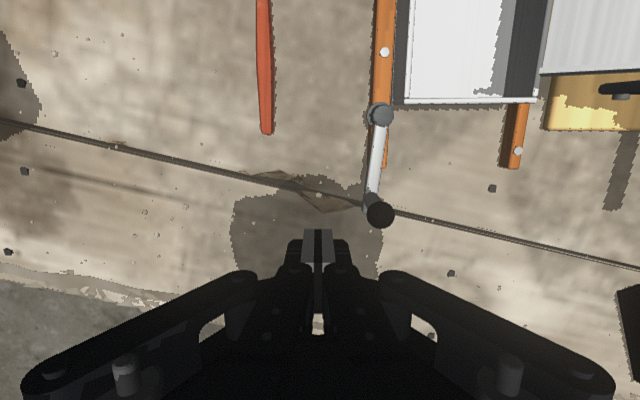

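Emit:
arm_command --pt "0 0.03 0 0" --pt "0 0.025 0 0" --pt "0 0.02 0 0" --pt "0.005 0 0 0" --pt "0.005 0 0 0" --pt "0.005 0 0 0" --pt "0.004 0 0 0" --pt "0 0 0 0"

```text
time: 14.08
tool_pos: [0.4813, 0.1955, 0.0076]
tcp_rot: [-1.31, 1.035, -1.036]
wrist_force: [-0.3, 0.3, 0.3]
width: -0.003
```

Run:
```python
from h import *
from workcell import read_camera
s=st()
c=read_camera("wrist"); pickle.dump((s,c),open("w8.pkl","wb")); cv2.imwrite("pics/w8.png",c["color"][:,:,::-1])
```

```text
t 14.07 tcp [0.4813 0.1955 0.0076] feeder [-0.1253  0.224   0.0076] yaw-P -1.567 F [-0.3  0.3  0.3] w -0.00 q [ 0.34  0.17  2.1  -0.    0.87  1.68]
```

View pics/w8.png

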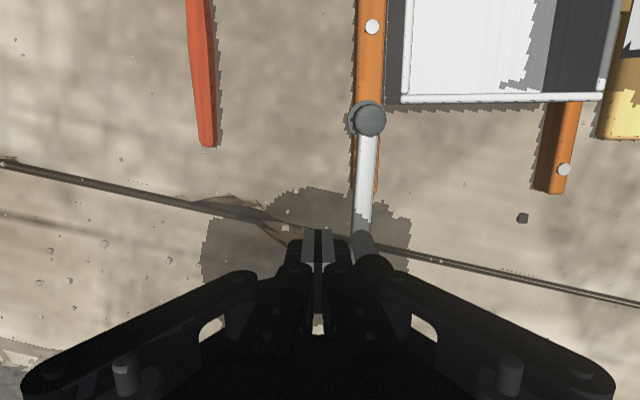

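Emit:
arm_command --pt "0.004 0 0 0" --pt "0.003 0 0 0" --pt "0.0063 0 -0.0015 -0.1" --pt "0.0063 0 -0.0015 -0.1" --pt "0.0063 0 -0.0015 -0.1" --pt "0.0063 0 -0.0015 -0.1" --pt "0.0063 0 -0.0015 -0.1" --pt "0.0063 0 -0.0015 -0.1" --pt "0 0 0 0"

```text
time: 15.25
tool_pos: [0.492, 0.1514, 0.0069]
tcp_rot: [-1.493, 0.578, -0.578]
wrist_force: [0.3, 0.5, -0.5]
width: -0.0
```

Run:
```python
from h import *
from workcell import read_camera
s=st()
c=read_camera("wrist"); pickle.dump((s,c),open("w9.pkl","wb")); cv2.imwrite("pics/w9.png",c["color"][:,:,::-1])
```

```text
t 15.25 tcp [0.492  0.1514 0.0069] feeder [-0.125   0.1786  0.0069] yaw-P -0.968 F [ 0.3  0.5 -0.5] w -0.00 q [ 0.25  0.16  2.11 -0.    0.87  0.99]
```

View pics/w9.png

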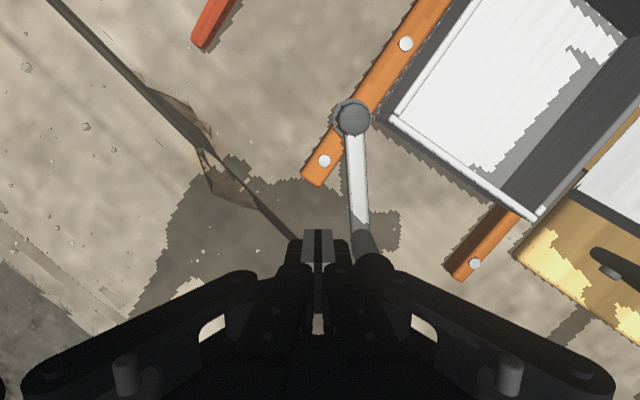

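The latch is swinging with the fingers; the bar runs from (352,118) to (362,245) in the wrist view. I'll carry on to closed.

Emit:
arm_command --pt "0.0063 0 -0.0015 -0.1" --pt "0.0063 0 -0.0015 -0.1" --pt "0.0063 0 -0.0015 -0.1" --pt "0.0063 0 -0.0015 -0.1" --pt "0.0063 0 -0.0015 -0.1" --pt "0.0063 0 -0.0015 -0.1" --pt "0.0063 0 -0.0015 -0.1" --pt "0.0063 0 -0.0015 -0.1" --pt "0.0063 0 -0.0015 -0.1" --pt "0.003 0 -0.0005 -0.05" --pt "0 0 0 0"

```text
time: 16.68
tool_pos: [0.538, 0.1208, 0.0064]
tcp_rot: [-1.565, -0.159, 0.173]
wrist_force: [-10.9, -1.9, 9.5]
width: 0.001
```

Run:
```python
from h import *
from workcell import read_camera
s=st()
c=read_camera("wrist"); pickle.dump((s,c),open("w10.pkl","wb")); cv2.imwrite("pics/w10.png",c["color"][:,:,::-1])
```

```text
t 16.68 tcp [0.538  0.1208 0.0064] feeder [-0.0871  0.1384  0.0064] yaw-P -0.018 F [-10.9  -1.9   9.5] w 0.00 q [ 0.18  0.23  2.03 -0.    0.89 -0.04]
```

View pics/w10.png

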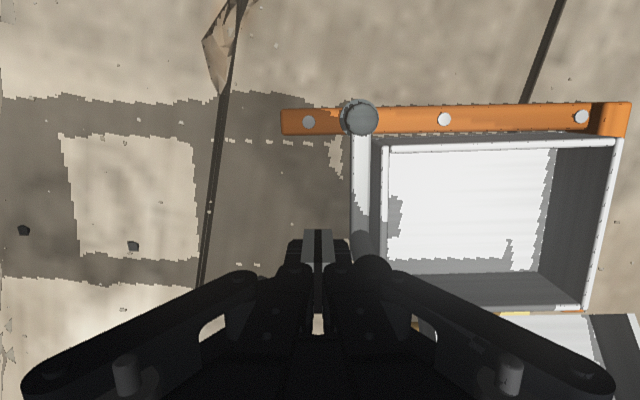

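The latch is against its limit (11 N reaction), with the bar lying across the front of the tray, which is home. I'm retreating, rising, and turning back to go to the right of the crank handle.

Emit:
arm_command --pt "-0.015 0 0 0" --pt "-0.015 0 0 0" --pt "0 -0.04 0 0" --pt "0 -0.04 0 0.155" --pt "0 -0.04 0 0.155" --pt "0 -0.04 0 0.155" --pt "0 -0.04 0 0.155" --pt "0 -0.034 0 0.155" --pt "0 0 0 0.155" --pt "0 0 0 0.155" --pt "0 0 0 0.155" --pt "0 0 0 0.155" --pt "0 0 0 0.155" --pt "0.05 0 0.006 0" --pt "0.05 0 0.006 0" --pt "0.05 0 0 0" --pt "0.05 0 0 0" --pt "0 0 0 0" --pt "0 0 0 0"

```text
time: 19.1
tool_pos: [0.5703, -0.0764, 0.2406]
tcp_rot: [-1.31, 1.037, -1.035]
wrist_force: [-0.8, 0.1, -0.1]
width: 0.004
```

Run:
```python
from h import *
from workcell import read_camera
s=st()
c=read_camera("wrist"); pickle.dump((s,c),open("w11.pkl","wb")); cv2.imwrite("pics/w11.png",c["color"][:,:,::-1])
wcam(s,c); print(proj(c,F2W(P,[hand(P[3],-.125),hand(P[3],-.059),hand(P[3],-.105)])))
k=read_camera("scene"); a=k["color"][150:290,210:390,::-1]; cv2.imwrite("pics/s11.png",cv2.resize(a,None,fx=4,fy=4,interpolation=cv2.INTER_CUBIC))
```

```text
t 19.10 tcp [ 0.5703 -0.0764  0.2406] feeder [-0.1007 -0.061   0.2406] yaw-P -1.568 F [-0.8  0.1 -0.1] w 0.00 q [-0.18  0.05  1.77  0.    1.32  1.16]
[[258.85947542 228.0352178 ]
 [254.68723549 143.0497905 ]
 [257.65871696 203.5766602 ]]
```

View pics/w11.png

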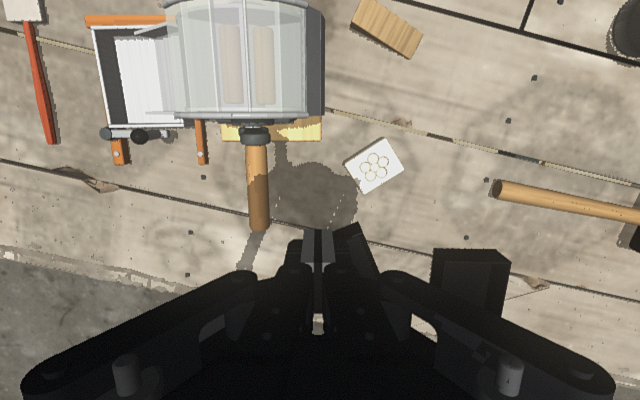

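View pics/s11.png

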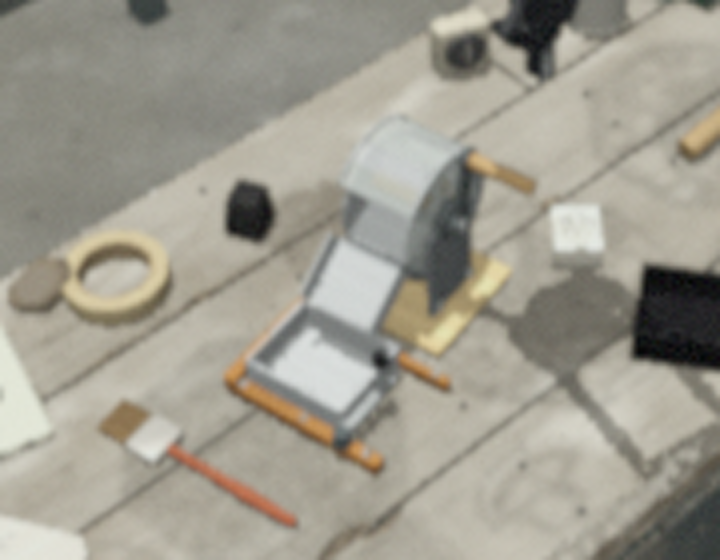

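The tray is home and latched: the knob is at scene crop (380,355) and the bar lies across the tray front. The handle matches the model, and the wrist view shows toggles through the clear hood at (232,60) and (262,60). I'm lowering to the right of the handle.

Emit:
arm_command --pt "0 0.035 0 0" --pt "0 0.035 0 0" --pt "0 0.03 0 0" --pt "-0.008 0 0 0" --pt "-0.008 0 0 0" --pt "-0.005 0 0 0" --pt "0 0 0 0"

```text
time: 20.08
tool_pos: [0.567, -0.0558, 0.1426]
tcp_rot: [-1.31, 1.032, -1.036]
wrist_force: [0.5, -0.0, -0.5]
width: 0.006
```

Run:
```python
from h import *
from workcell import read_camera
s=st()
c=read_camera("wrist"); pickle.dump((s,c),open("w12.pkl","wb")); cv2.imwrite("pics/w12.png",c["color"][:,:,::-1])
wcam(s,c); print(proj(c,F2W(P,[hand(P[3],-.125),hand(P[3],-.059),hand(P[3],-.105)])))
```

```text
t 20.07 tcp [ 0.567  -0.0558  0.1426] feeder [-0.0991 -0.0402  0.1426] yaw-P -1.566 F [ 0.5 -0.  -0.5] w 0.01 q [-0.14  0.11  1.89  0.    1.14  1.19]
[[265.5306453  306.14924492]
 [259.66693628 170.85707842]
 [263.89962465 268.51703678]]
```

View pics/w12.png

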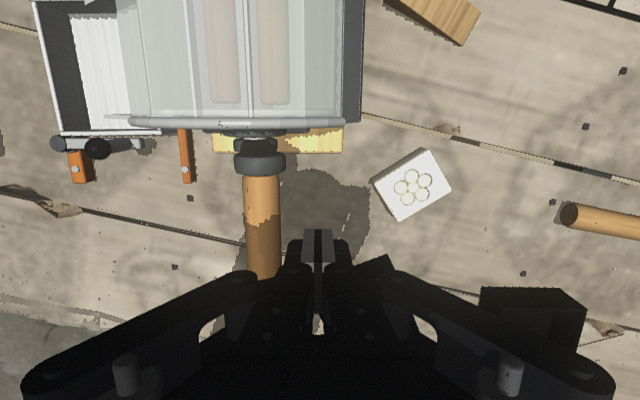

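Emit:
arm_command --pt "-0.003 0 0 0" --pt "-0.003 0 0 0" --pt "-0.003 0 0 0" --pt "-0.003 0 0 0" --pt "-0.003 0 0 0" --pt "-0.003 0 0 0" --pt "-0.003 0 0 0" --pt "-0.003 0 0 0" --pt "-0.003 0 0 0" --pt "-0.003 0 0 0" --pt "-0.003 0.001 0 0" --pt "-0.003 0.001 0 0" --pt "-0.003 0.001 0 0" --pt "-0.003 0 0 0" --pt "-0.003 0 0 0" --pt "0 0 0 0"

```text
time: 22.12
tool_pos: [0.5552, -0.0125, 0.1369]
tcp_rot: [-1.312, 1.036, -1.035]
wrist_force: [2.3, -3.3, -2.6]
width: -0.002
```

```bash
cat > look.py <<'E'
from h import *
from workcell import read_camera
import sys
n=sys.argv[1]
s=st()
c=read_camera("wrist"); pickle.dump((s,c),open(f"w{n}.pkl","wb"))
k=read_camera("scene"); a=k["color"][160:280,240:380,::-1]
w=c["color"][:,:,::-1]
b=cv2.resize(a,(467,400),interpolation=cv2.INTER_CUBIC)
im=np.hstack([w[:,:330],b]); cv2.imwrite(f"pics/m{n}.png",im)
wcam(s,c)
for q in map(float,sys.argv[2:]): print(q,np.round(proj(c,F2W(P,[hand(q,-.125),hand(q,-.06)]))).tolist())
E
python3 look.py 13 .4 .5 .6
```

```text
t 22.12 tcp [ 0.5552 -0.0125  0.1369] feeder [-0.1008  0.0046  0.1369] yaw-P -1.567 F [ 2.3 -3.3 -2.6] w -0.00 q [-0.07  0.09  1.93 -0.    1.13  1.27]
0.4 [[292.0, 311.0], [290.0, 172.0]]
0.5 [[278.0, 308.0], [273.0, 171.0]]
0.6 [[264.0, 304.0], [258.0, 170.0]]
```

View pics/m13.png

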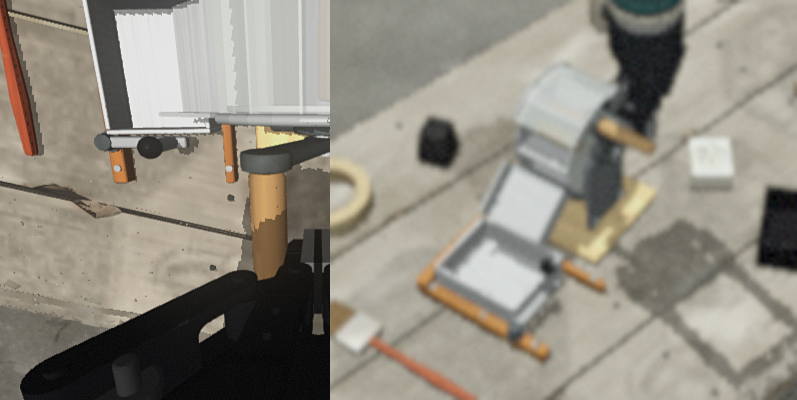

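The handle has turned with the push: its base is at (265,170), so q ≈ 0.55 and nothing has dropped. From here I'll use slow, small steps.

Emit:
arm_command --pt "-0.0015 0.0005 0 0" --pt "-0.0015 0.0005 0 0" --pt "-0.0015 0.0005 0 0" --pt "-0.0015 0.0005 0 0" --pt "-0.0015 0.0005 0 0" --pt "-0.0015 0.001 0 0" --pt "0 0 0 0"

```text
time: 23.1
tool_pos: [0.5534, -0.0034, 0.1346]
tcp_rot: [-1.311, 1.036, -1.035]
wrist_force: [-0.4, -3.0, -1.8]
width: -0.0
```

```bash
python3 look.py 14 .6 .7 .8
```

```text
t 23.10 tcp [ 0.5534 -0.0034  0.1346] feeder [-0.1005  0.0139  0.1346] yaw-P -1.567 F [-0.4 -3.  -1.8] w -0.00 q [-0.05  0.08  1.93  0.    1.13  1.29]
0.6 [[283.0, 308.0], [280.0, 172.0]]
0.7 [[271.0, 304.0], [266.0, 170.0]]
0.8 [[260.0, 299.0], [253.0, 169.0]]
```

View pics/m14.png

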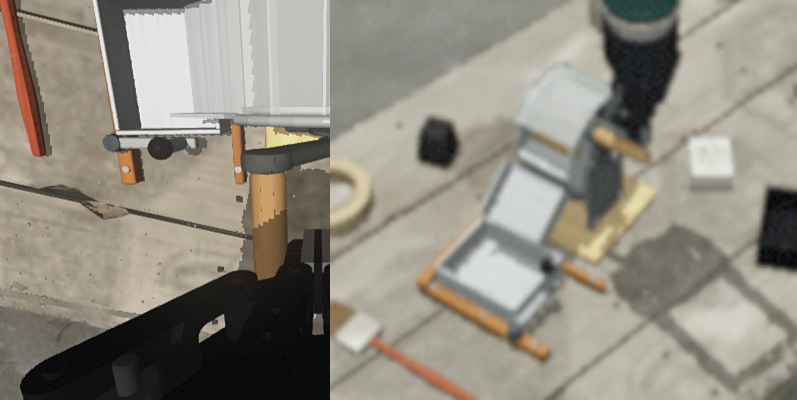

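q ≈ 0.70, and the first toggle shows at the drum mouth at (547,140) in the composite. A few more small steps.

Emit:
arm_command --pt "-0.0015 0.001 0 0" --pt "-0.0015 0.001 0 0" --pt "-0.0015 0.001 0 0" --pt "0 0 0 0" --pt "0 0 0 0"

```text
time: 23.82
tool_pos: [0.5528, 0.0009, 0.1315]
tcp_rot: [-1.31, 1.035, -1.035]
wrist_force: [1.2, -0.5, 0.8]
width: 0.002
```

```bash
python3 look.py 15 .7 .8 .9
```

```text
t 23.82 tcp [0.5528 0.0009 0.1315] feeder [-0.1001  0.0182  0.1315] yaw-P -1.567 F [ 1.2 -0.5  0.8] w 0.00 q [-0.04  0.08  1.94  0.    1.12  1.29]
0.7 [[279.0, 308.0], [275.0, 173.0]]
0.8 [[268.0, 303.0], [262.0, 171.0]]
0.9 [[258.0, 298.0], [251.0, 169.0]]
```

View pics/m15.png

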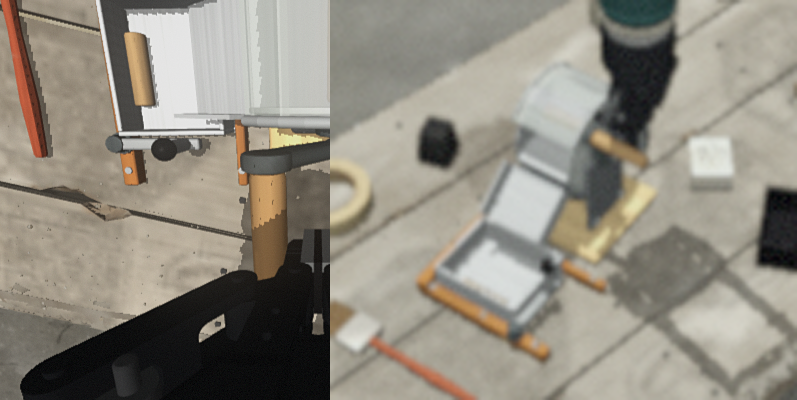

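Toggle A lies in the tray at wrist (140,68). I'm now switching the fingers to above the handle; this pause also lets me confirm the toggle lies still.

Emit:
arm_command --pt "0.006 0 0 0" --pt "0 -0.015 0 0" --pt "0 -0.016 0 0" --pt "-0.015 0 0 0" --pt "-0.015 0 0 0" --pt "0 0.006 0 0" --pt "0 0.005 0 0" --pt "0 0.003 0 0" --pt "0 0 0 0"

```text
time: 25.05
tool_pos: [0.5462, 0.0256, 0.1505]
tcp_rot: [-1.309, 1.038, -1.033]
wrist_force: [-7.8, 5.6, 15.7]
width: -0.001
```

```bash
python3 look.py 16 .7 .8 .9
```

```text
t 25.05 tcp [0.5462 0.0256 0.1505] feeder [-0.1009  0.0438  0.1505] yaw-P -1.567 F [-7.8  5.6 15.7] w -0.00 q [-0.    0.06  1.93  0.    1.16  1.34]
0.7 [[332.0, 285.0], [334.0, 163.0]]
0.8 [[320.0, 281.0], [321.0, 162.0]]
0.9 [[310.0, 277.0], [310.0, 161.0]]
```

View pics/m16.png

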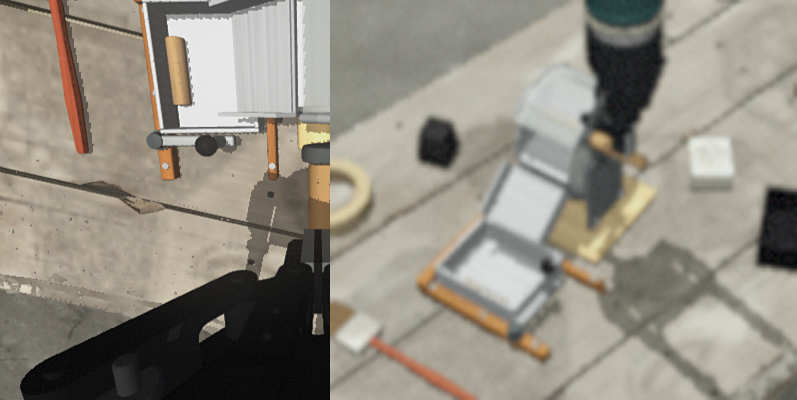

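Emit:
arm_command --pt "0.001 -0.004 0 0" --pt "0.005 0 0 0" --pt "0 0.003 0 0" --pt "-0.001 0.003 0 0" --pt "-0.001 0.002 0 0" --pt "0 0 0 0"

```text
time: 25.9
tool_pos: [0.5476, 0.0222, 0.1469]
tcp_rot: [-1.307, 1.038, -1.033]
wrist_force: [-7.9, 5.8, 16.5]
width: 0.003
```

```bash
sed -i 's/w\[:,:330\]/w[:,50:380]/' look.py; python3 look.py 17 .8 .9 1.0
```

```text
t 25.90 tcp [0.5476 0.0222 0.1469] feeder [-0.1003  0.0401  0.1469] yaw-P -1.568 F [-7.9  5.8 16.5] w 0.00 q [-0.01  0.06  1.93  0.    1.15  1.33]
0.8 [[313.0, 286.0], [313.0, 164.0]]
0.9 [[303.0, 281.0], [302.0, 163.0]]
1.0 [[294.0, 276.0], [292.0, 161.0]]
```

View pics/m17.png

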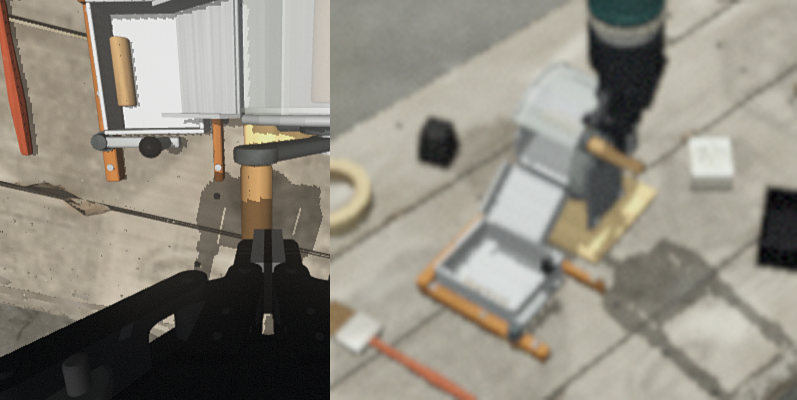

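The handle is turning under the fingers (q ≈ 0.86), and toggle A is unmoved in the tray. I'm following the arc down.

Emit:
arm_command --pt "-0.002 0.002 0 0" --pt "-0.002 0.002 0 0" --pt "-0.002 0.002 0 0" --pt "-0.002 0.002 0 0" --pt "-0.0015 0.002 0 0" --pt "-0.0015 0.002 0 0" --pt "-0.0015 0.002 0 0" --pt "-0.0015 0.002 0 0" --pt "-0.0015 0.002 0 0" --pt "-0.0015 0.002 0 0" --pt "0 0 0 0"

```text
time: 27.38
tool_pos: [0.5446, 0.0367, 0.1246]
tcp_rot: [-1.31, 1.035, -1.036]
wrist_force: [1.8, 0.8, 3.3]
width: 0.003
```

```bash
python3 look.py 18 1.0 1.1 1.2 1.3
```

```text
t 27.38 tcp [0.5446 0.0367 0.1246] feeder [-0.0999  0.0549  0.1246] yaw-P -1.567 F [1.8 0.8 3.3] w 0.00 q [0.02 0.08 1.96 0.   1.1  1.36]
1.0 [[321.0, 301.0], [322.0, 170.0]]
1.1 [[312.0, 294.0], [312.0, 168.0]]
1.2 [[305.0, 288.0], [304.0, 166.0]]
1.3 [[299.0, 281.0], [297.0, 163.0]]
```

View pics/m18.png

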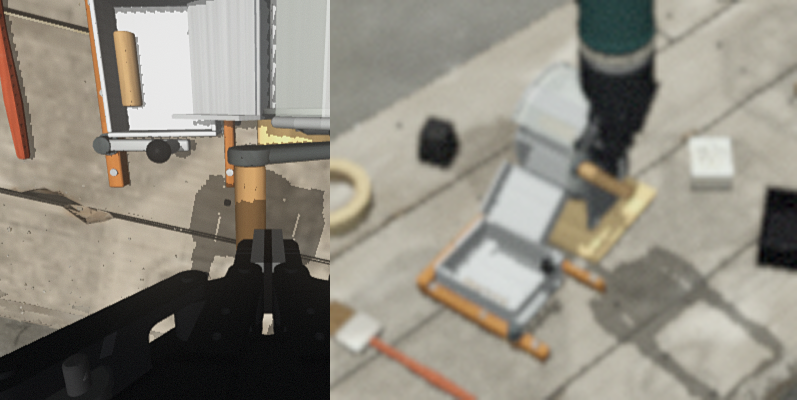

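Emit:
arm_command --pt "-0.0016 0.002 0 0" --pt "-0.0016 0.002 0 0" --pt "-0.0016 0.002 0 0" --pt "-0.0016 0.002 0 0" --pt "-0.0016 0.002 0 0" --pt "-0.001 0.002 0 0" --pt "-0.001 0.002 0 0" --pt "-0.001 0.002 0 0" --pt "-0.0005 0.002 0 0" --pt "-0.0005 0.002 0 0" --pt "0 0 0 0"

```text
time: 28.85
tool_pos: [0.541, 0.0485, 0.104]
tcp_rot: [-1.311, 1.036, -1.035]
wrist_force: [0.2, 0.8, -0.1]
width: 0.002
```

```bash
python3 look.py 19 1.4 1.5 1.6
```

```text
t 28.85 tcp [0.541  0.0485 0.104 ] feeder [-0.1007  0.0673  0.104 ] yaw-P -1.567 F [ 0.2  0.8 -0.1] w 0.00 q [0.04 0.09 1.98 0.   1.07 1.38]
1.4 [[316.0, 295.0], [317.0, 167.0]]
1.5 [[312.0, 287.0], [312.0, 164.0]]
1.6 [[310.0, 280.0], [310.0, 162.0]]
```

View pics/m19.png

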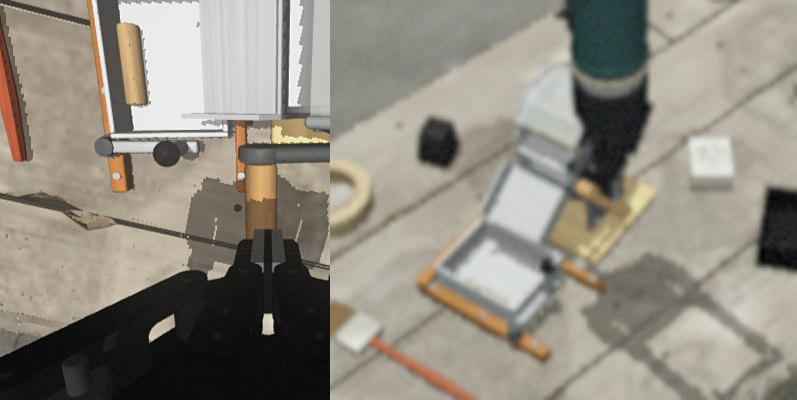

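q ≈ 1.54, and A is still lying still. Slow steps now towards the second drop.

Emit:
arm_command --pt "0 0.002 0 0" --pt "0 0.002 0 0" --pt "0 0.002 0 0" --pt "0 0.0015 0 0" --pt "0 0.0015 0 0" --pt "0 0.0015 0 0" --pt "0 0 0 0"

```text
time: 29.82
tool_pos: [0.5412, 0.048, 0.0937]
tcp_rot: [-1.311, 1.035, -1.035]
wrist_force: [-0.4, -0.1, 0.0]
width: 0.0
```

```bash
python3 look.py 20 1.6 1.7 1.8
```

```text
t 29.82 tcp [0.5412 0.048  0.0937] feeder [-0.1007  0.0668  0.0937] yaw-P -1.567 F [-0.4 -0.1  0. ] w 0.00 q [ 0.04  0.11  1.99 -0.    1.05  1.38]
1.6 [[308.0, 291.0], [308.0, 166.0]]
1.7 [[308.0, 283.0], [307.0, 163.0]]
1.8 [[308.0, 276.0], [308.0, 161.0]]
```

View pics/m20.png

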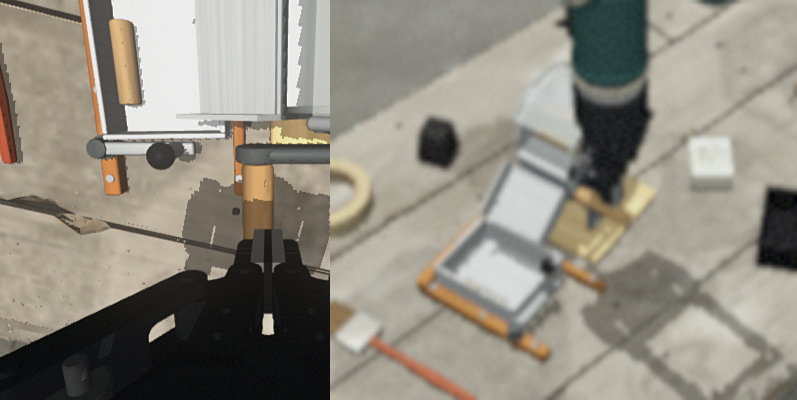

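Emit:
arm_command --pt "0 0.0015 0 0" --pt "0 0.0015 0 0" --pt "0 0.0015 0 0" --pt "0 0 0 0" --pt "0 0 0 0" --pt "0 0 0 0"

```text
time: 30.68
tool_pos: [0.5411, 0.048, 0.0893]
tcp_rot: [-1.311, 1.035, -1.035]
wrist_force: [0.3, 0.5, -0.0]
width: -0.003
```

```bash
python3 look.py 21 1.7 1.8
```

```text
t 30.68 tcp [0.5411 0.048  0.0893] feeder [-0.1007  0.0668  0.0893] yaw-P -1.567 F [ 0.3  0.5 -0. ] w -0.00 q [ 0.04  0.11  2.   -0.    1.04  1.38]
1.7 [[307.0, 288.0], [307.0, 164.0]]
1.8 [[308.0, 280.0], [307.0, 162.0]]
```

View pics/m21.png

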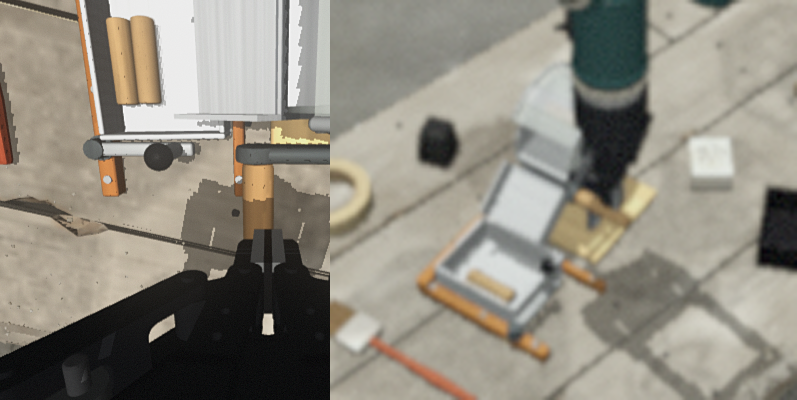

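Both toggles are in the tray, at composite (120,60) and (146,60), with q ≈ 1.75. I'm lifting straight up off the handle and backing away.

Emit:
arm_command --pt "0 -0.01 0 0" --pt "0 -0.03 0 0" --pt "0 -0.04 0 0" --pt "0 -0.04 0 0" --pt "0 -0.04 0 0" --pt "0 -0.02 -0.02 0" --pt "0.02 0 -0.03 0" --pt "0.03 0 -0.02 0" --pt "0 0 0 0" --pt "0 0 0 0"

```text
time: 32.02
tool_pos: [0.485, -0.0164, 0.2701]
tcp_rot: [-1.309, 1.035, -1.036]
wrist_force: [0.2, -0.9, 0.2]
width: -0.001
```

Run:
```python
from h import *
from workcell import read_camera
s=st()
ims=[]
c=read_camera("wrist"); cv2.imwrite("pics/wf.png",c["color"][:,:,::-1])
k=read_camera("scene"); a=k["color"][150:290,210:390,::-1]; cv2.imwrite("pics/sf.png",cv2.resize(a,None,fx=4,fy=4,interpolation=cv2.INTER_CUBIC))
k=read_camera("top"); a=k["color"][155:255,230:390,::-1]; cv2.imwrite("pics/tf.png",cv2.resize(a,None,fx=5,fy=5,interpolation=cv2.INTER_CUBIC))
```

```text
t 32.02 tcp [ 0.485  -0.0164  0.2701] feeder [-0.17    0.0168  0.2701] yaw-P -1.568 F [ 0.2 -0.9  0.2] w -0.00 q [-0.09 -0.14  1.9   0.    1.38  1.25]
```

View pics/wf.png

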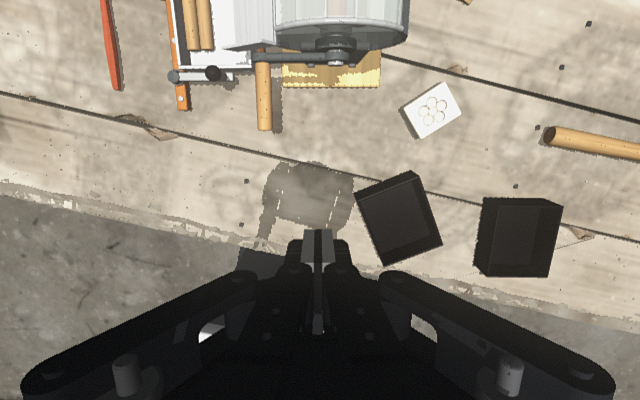

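View pics/sf.png

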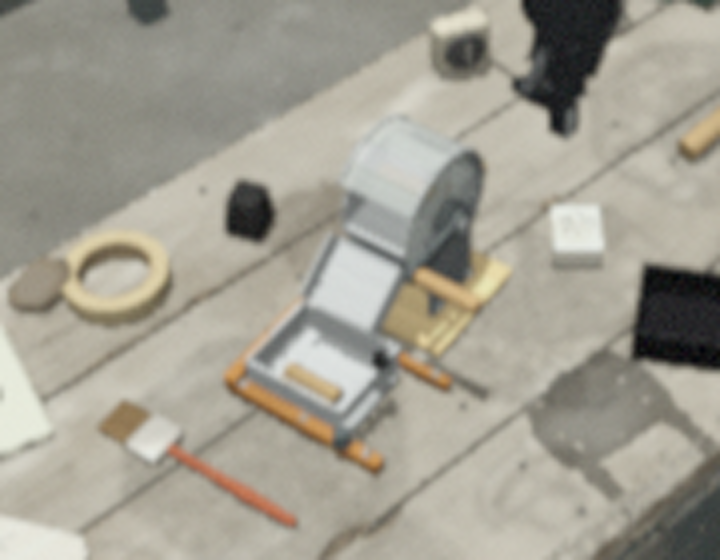

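View pics/tf.png

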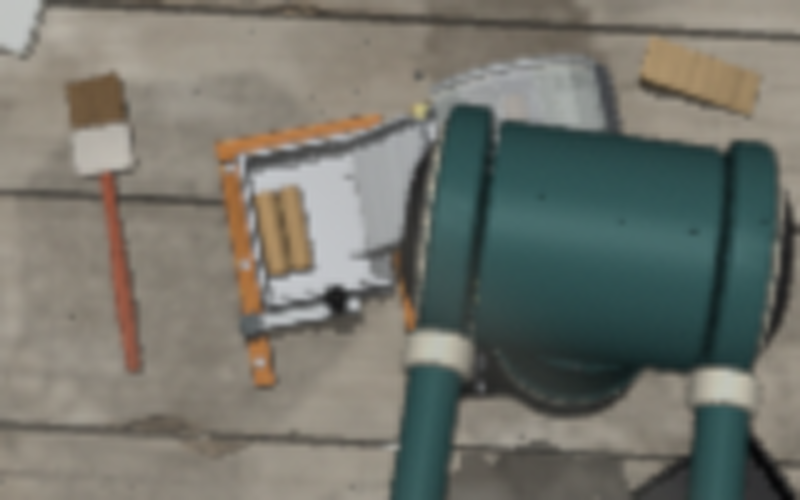

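The last pictures show two toggles side by side in the tray at top crop (270,235) and (297,230). The tray is against the end stop, the latch is across, and the brush, wedge and plaster block are unmoved. Handing in.

Run:
```python
from workcell import job
print(job.finish_job())
```

```text
the job is handed in; nothing more can be done
None
```

The job is done and handed in. The tray is home and latched, and two toggles lie in it. The last clock reading, just before the final pictures, was 32.0 s of the 72 s allowed.

**What I did**
- **Tray:** I pushed it with shut fingers until it met the end stop, at about 15 N.
- **Latch:** I swung it shut to its limit, where it pushed back with about 11 N.
- **Drum:** I cranked it slowly, first pushing the handle from the right, then from above. Toggle A dropped at about 0.77 rad. It lay still for about 6 s before toggle B dropped at about 1.75 rad, and I stopped there. The third toggle is not due until 2.75 rad.

**Last checks**
- The final pictures show two toggles side by side in the tray, the tray against the stop and the latch bar across its front.
- The brush, wedge and plaster block are where they started. I did not compare the jug and the mallet separately.
- The gripper touched no toggle and ended well clear of everything, with the wrist force near zero.

**What disagreed**
- **Fingertip height:** The real fingertips sit about 35–38 mm behind the reported TCP. My first two approaches therefore passed just over the tray wall without contact, and the third was lower and worked.
- **Scene camera:** It reads about 2 pixels off from the wrist camera.
- **Handle force:** When I first pressed the handle from above, the force briefly reached about 18–19 N in total. It dropped once the fingers followed the handle's arc.

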